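# Dust off microscope parts with one turn of the shuttle and put them away

## Task

Stand all the microscope parts (the round metal objectives and the black filter cubes) upright in the bays of the shuttle carriage, then turn the cranked flywheel clockwise (seen from above) through exactly one revolution, so that the carriage goes under the ionising bar once and comes back home with the handle at the red index mark. Then put the parts away standing upright: objectives in the blue tray, filter cubes in the orange tray; leave the other things on the desk where they are.

Things in the scene. Friction and masses are not known exactly. Their poses are not given: they have to be found in the camera images.
- machine: fixed machine, placed and turned anew each time: grey base plate 270 x 385 x 12 mm, flywheel on its right (-y), carriage on its left (+y), white ionising bar behind. Origin on the desk; +x is the carriage's travel towards the bar, z up. The bar spans x 45..135, y -25..218 mm here, 106 to 128 mm above the desk; its legs clear the carriage. Red index post at x -94, y -105, top 74 mm high
- wheel_hub (a point): point on the flywheel's vertical axis, on its top face, 75 mm above the desk; axes as the machine's. The wheel is a disc of diameter 160 mm, 55 to 75 mm above the desk
- flywheel (a joint): angle of the flywheel, rad: within 0.08 of 0 at the start, growing clockwise seen from above, 6.283 after one revolution. No end stops, light friction (0.1 N m), stays where left. The handle is at hub + 60 mm x (-cos q, +sin q) in machine axes: at q = 0 on the -x side by the red mark, then going to +y. A slotted bar under the wheel moves the carriage by 60 mm x (1 - cos q)
- handle (a point): middle of the upright round black crank handle (diameter 22 to 23 mm, 50 mm tall, 75 to 125 mm above the desk), 60 mm from the wheel's axis. The handle spins freely on its own pin, so a gripper may keep its orientation all the way round
- carriage (a joint): travel of the carriage, m: 0 at home (on the robot's side), 0.12 under the bar. It cannot be pushed by itself without turning the wheel
- carriage_floor (a point): centre of the carriage's floor, top face, 40 mm above the desk; axes as the machine's. Floor 66 mm (x) by 204 mm (y) with blue lips and dividers 4 mm thick and 5 mm high, making four open bays in a row along y
- bay0 (a point): centre of the floor of the right-most (-y) bay (free space 58 mm in x by 46 mm in y); axes as the machine's. Bay centres are 50 mm apart; any part may stand in any bay, one part to a bay
- bay1 (a point): centre of the floor of the second bay (free space 58 mm in x by 46 mm in y); axes as the machine's. Bay centres are 50 mm apart; any part may stand in any bay, one part to a bay
- bay2 (a point): centre of the floor of the third bay (free space 58 mm in x by 46 mm in y); axes as the machine's. Bay centres are 50 mm apart; any part may stand in any bay, one part to a bay
- bay3 (a point): centre of the floor of the left-most (+y) bay (free space 58 mm in x by 46 mm in y); axes as the machine's. Bay centres are 50 mm apart; any part may stand in any bay, one part to a bay
- objective_a_mid (a point): centre of a microscope objective: a metal cylinder of diameter 35 mm up to 34 mm, then tapering to 22 mm at the top, 44 mm tall, with a yellow ring, 120 g (it varies); centre 22 mm above its foot, z up as it stands. None if it is not there this time
- objective_b_mid (a point): centre of a microscope objective: a metal cylinder of diameter 35 mm up to 34 mm, then tapering to 22 mm at the top, 44 mm tall, with a blue ring, 120 g (it varies); centre 22 mm above its foot, z up as it stands. None if it is not there this time
- cube_a_mid (a point): centre of a black filter cube, 36 x 36 mm and 44 mm tall, with round amber windows, 90 g (it varies); centre 22 mm above its foot, z up as it stands, x and y square to its sides. None if it is not there this time
- cube_b_mid (a point): centre of a black filter cube, 36 x 36 mm and 44 mm tall, with round green windows, 90 g (it varies); centre 22 mm above its foot, z up as it stands, x and y square to its sides. None if it is not there this time
- tray_obj_in (a point): centre of the inner floor (5 mm above the desk) of the blue tray, for objectives: loose, 350 g, outside 114 mm (its x) by 134 mm (its y), walls 5 mm thick, rim 26 mm above the desk. The two trays are in either place and turned anew each time
- tray_cube_in (a point): centre of the inner floor (5 mm above the desk) of the orange tray, for filter cubes: loose, 350 g, outside 114 mm (its x) by 134 mm (its y), walls 5 mm thick, rim 26 mm above the desk. The two trays are in either place and turned anew each time
- beaker_rim (a point): centre of the mouth of a glass beaker, diameter 64 mm, 80 mm tall; bystander
- bottle: small white bottle with blue cap, diameter 44 mm, 90 mm tall, origin at its foot; bystander
- tape: green ring of tape lying flat, diameter 84 mm, 18 mm high, origin at its foot; bystander
- driver: screwdriver lying on the desk, 160 mm long; bystander
- mouse: round black computer mouse, diameter 60 mm, 30 mm high, origin at its foot; bystander
- tissue: cardboard tissue box, 70 x 110 x 40 mm, origin at its foot; bystander

How it is judged (in metres and radians):
On the way, in this order (a step that is already met when the one before it is completed fails the run):
1. all the parts stand upright on the carriage while the flywheel is still at its starting mark (x of objective_a_mid in the frame of carriage_floor between -0.03 and 0.03 m and y of objective_a_mid in the frame of carriage_floor between -0.1 and 0.1 m and z of objective_a_mid in the frame of carriage_floor between 0.015 and 0.032 m and angle between each of objective_a_mid, objective_b_mid, cube_a_mid, cube_b_mid's own z axis and vertical below 0.3 rad and x of objective_b_mid in the frame of carriage_floor between -0.03 and 0.03 m and y of objective_b_mid in the frame of carriage_floor between -0.1 and 0.1 m and z of objective_b_mid in the frame of carriage_floor between 0.015 and 0.032 m and x of cube_a_mid in the frame of carriage_floor between -0.03 and 0.03 m and y of cube_a_mid in the frame of carriage_floor between -0.1 and 0.1 m and z of cube_a_mid in the frame of carriage_floor between 0.015 and 0.032 m and x of cube_b_mid in the frame of carriage_floor between -0.03 and 0.03 m and y of cube_b_mid in the frame of carriage_floor between -0.1 and 0.1 m and z of cube_b_mid in the frame of carriage_floor between 0.015 and 0.032 m and value of joint flywheel between -0.35 and 0.35 rad), for 0.2 s.
2. the flywheel has been turned half way clockwise with the parts on the carriage, under the bar (x of objective_a_mid in the frame of carriage_floor between -0.03 and 0.03 m and y of objective_a_mid in the frame of carriage_floor between -0.1 and 0.1 m and z of objective_a_mid in the frame of carriage_floor between 0.015 and 0.032 m and angle between each of objective_a_mid, objective_b_mid, cube_a_mid, cube_b_mid's own z axis and vertical below 0.3 rad and x of objective_b_mid in the frame of carriage_floor between -0.03 and 0.03 m and y of objective_b_mid in the frame of carriage_floor between -0.1 and 0.1 m and z of objective_b_mid in the frame of carriage_floor between 0.015 and 0.032 m and x of cube_a_mid in the frame of carriage_floor between -0.03 and 0.03 m and y of cube_a_mid in the frame of carriage_floor between -0.1 and 0.1 m and z of cube_a_mid in the frame of carriage_floor between 0.015 and 0.032 m and x of cube_b_mid in the frame of carriage_floor between -0.03 and 0.03 m and y of cube_b_mid in the frame of carriage_floor between -0.1 and 0.1 m and z of cube_b_mid in the frame of carriage_floor between 0.015 and 0.032 m and value of joint carriage above 0.112 m and value of joint flywheel between 2.6 and 3.7 rad).
3. the flywheel has completed the revolution, to within 15 degrees, the carriage is home and the parts still stand on it (x of objective_a_mid in the frame of carriage_floor between -0.03 and 0.03 m and y of objective_a_mid in the frame of carriage_floor between -0.1 and 0.1 m and z of objective_a_mid in the frame of carriage_floor between 0.015 and 0.032 m and angle between each of objective_a_mid, objective_b_mid, cube_a_mid, cube_b_mid's own z axis and vertical below 0.3 rad and x of objective_b_mid in the frame of carriage_floor between -0.03 and 0.03 m and y of objective_b_mid in the frame of carriage_floor between -0.1 and 0.1 m and z of objective_b_mid in the frame of carriage_floor between 0.015 and 0.032 m and x of cube_a_mid in the frame of carriage_floor between -0.03 and 0.03 m and y of cube_a_mid in the frame of carriage_floor between -0.1 and 0.1 m and z of cube_a_mid in the frame of carriage_floor between 0.015 and 0.032 m and x of cube_b_mid in the frame of carriage_floor between -0.03 and 0.03 m and y of cube_b_mid in the frame of carriage_floor between -0.1 and 0.1 m and z of cube_b_mid in the frame of carriage_floor between 0.015 and 0.032 m and value of joint flywheel between 6.0232 and 6.5432 rad and value of joint carriage below 0.006 m), for 0.2 s.
At the end, for the whole second after the job is handed in: Every objective stands upright (within 17 degrees) on the floor of the blue tray and every filter cube in the orange tray, at rest; the flywheel has made one revolution, within 15 degrees of 6.283 rad, and is at rest (x of objective_a_mid in the frame of tray_obj_in between -0.052 and 0.052 m and y of objective_a_mid in the frame of tray_obj_in between -0.062 and 0.062 m and z of objective_a_mid in the frame of tray_obj_in between 0.012 and 0.034 m and angle between each of objective_a_mid, objective_b_mid, cube_a_mid, cube_b_mid's own z axis and vertical below 0.3 rad and linear speed of each of objective_a, objective_b, cube_a, cube_b below 0.03 m/s and x of objective_b_mid in the frame of tray_obj_in between -0.052 and 0.052 m and y of objective_b_mid in the frame of tray_obj_in between -0.062 and 0.062 m and z of objective_b_mid in the frame of tray_obj_in between 0.012 and 0.034 m and x of cube_a_mid in the frame of tray_cube_in between -0.052 and 0.052 m and y of cube_a_mid in the frame of tray_cube_in between -0.062 and 0.062 m and z of cube_a_mid in the frame of tray_cube_in between 0.012 and 0.034 m and x of cube_b_mid in the frame of tray_cube_in between -0.052 and 0.052 m and y of cube_b_mid in the frame of tray_cube_in between -0.062 and 0.062 m and z of cube_b_mid in the frame of tray_cube_in between 0.012 and 0.034 m and value of joint flywheel between 6.0232 and 6.5432 rad and velocity of joint flywheel between -0.1 and 0.1 rad/s); the robot touches nothing.
It fails at once if the flywheel is turned more than 35 degrees past the full revolution, or more than 35 degrees backwards from its start (value of joint flywheel above 6.8932 rad or value of joint flywheel below -0.61 rad).
It fails at once if a bystander is moved by more than 40 mm (distance of any of beaker_rim, bottle, tape, driver, mouse, tissue from where it was at the start of the episode above 0.04 m).
Of objective_a, objective_b, cube_a, cube_b only 3 to 4 are there at a start; the rules pass over those that are not, and their reading is None.
At some moment in a run one of tray_obj, tray_cube may be knocked a few centimetres aside while the robot is not near it.
It also fails if it takes over 210 s, if anything falls off the work surface, if the arm or the gripper's body presses on something with over 40 N, if the wrist force passes 120 N, or if a joint passes its speed limit or range.

## Robot

A 6-joint arm with a two-finger parallel gripper is mounted at the origin on the work surface. World frame = base frame: x ahead of the robot, y to its left, z up, the work surface at z = 0. Lengths are in mm, angles in rad, forces in N, time in s.
With the tool pointing down it reaches from about 275 to 1000 mm from the base axis. Payload 8.4 kg.
Tool frame: the origin (TCP) lies on the centre line of the jaws, within the pads' length; the fingertips stand 22 mm ahead of it and the grasp point (between the pads) lies 3 mm ahead of it; z points along the fingers, y is the direction in which the jaws open and shut (so a half turn about z gives the same grasp; the last joint's range is limited). The gripper opens to 85 mm and grips with 20 to 120 N. Pads are 22 mm wide; open, the fingers measure 114 mm over their backs; the gripper's body (76 mm by 85 mm) begins 54 mm behind the grasp point. The pads swing forward as they close: fully open they stand 13 mm farther back than shut.
Start: joints at [-1.162, 0.353, 1.633, -0, 1.155, -0.002], TCP at [249.588, -573.004, 253.281] pointing down, gripper open.
Joint ranges: [-2.63, 2.63], [-0.92, 2.1], [0.06, 2.66], [-1.3, 4.44], [0, 2.69], [-3.02, 3.02]. Speed limits (rad/s): [2.22, 2.22, 2.79, 3.14, 3.14, 3.14].

## Interface

Orientations are given as [roll, pitch, yaw] about the fixed x, y, z axes, in that order (R = Rz(yaw) Ry(pitch) Rx(roll)).
In Python, from rig import r gives the robot as it stands.
- The arm moves only by the tool carry_out, never from a script. Its argument "rows" is text: rows parted by semicolons, each of 5 numbers parted by spaces: the opening, from 0 (shut) to 1 (fully open), then the shift along the tool's x, y, z in units of 30 mm (1.0 is 30 mm), then the turn about the tool's z in units of 8 degrees (1.0 is 8 degrees). A call has 1 to 12 rows; each row shifts and turns the commanded pose from where the row before left it, along the tool's axes as they then stand; what a row does not reach is not made up. A row lasts 1/8 s, in which the tool goes at most 62.5 mm and 10.7 degrees, less where a joint would pass 70% of its speed; a pose out of reach is approached as far as the arm can. A call is refused whole if a number of a shift passes 1 or a number of a turn 1, either way. A call with a gripper value outside its range is refused whole. The fingers move at their own pace and stop on an object; "newtons" is the grip in N (left out, the last holds). Time passes only in rows, so rows that do not move let the fingers close. It gives the time, the measured TCP pose, the force and the opening at its end, in the units of the state.
- r.sense(): the state, without advancing time (a new reading comes with each control period).
- r.grab_frame(name): name is "scene" or "top" or "wrist"; returns the picture (384x512x3 uint8, blue, green, red); there is no depth.
- r.get_calibration(name): a dict with "intrinsics" (3x3 intrinsics, pixels), "position" and "rotation" of the camera in the world. Camera axes: x right, y up, looking along -z (the intrinsics and any distortion apply to the point x, -y, -z); pixel columns grow to the right and rows downward; lengths in mm; the calibration is good to about 2 mm. The wrist camera is an equidistant fisheye: a pixel r from the principal point sees the ray r / f radians off the axis. A picture is of the moment at which its call begins: read the wrist's pose just before it. get_calibration takes no time and is no camera call; for the wrist camera it gives the pose at the moment of the call.
- r.sign_off(): hands the job in, once; it reports no verdict.
The state is a dict: "clock": time; "qpos": joint angles; "qvel": joint speeds; "joint_efforts": joint torques, N m; "eef_pos": TCP position; "tcp_rot": TCP orientation; "contact_force": force on the tool from outside, world axes, zero at the start; "wrist_torque": the same for the moment, N m; "opening": opening from 0.0 (shut) to 1.0 (fully open).
Only numpy, scipy, OpenCV 4.12 (cv2) and the standard library are available. Lean on these libraries where they do the work, as an engineer would, in place of code of your own. Each camera call takes 0.05 s, during which the arm holds its last target.

## Working session

There is one attempt and no reset: what is moved stays moved. The work goes in short steps, Python scripts to look and compute and a tool call to move; the robot and the scene stay as the last step left them, time stands still between calls to the robot, and variables do not carry over. Pictures are saved under pics/ and viewed, and the job is handed in when it is done.

Besides the shell and the picture viewer there is one more tool, called after ">>>" in YAML: its name, and indented under it one key for each argument. carry_out: Moves the arm, as the interface text tells. Its arguments: {"type":"object","properties":{"rows":{"type":"string"},"newtons":{"type":"number"}},"required":["rows"]}

```bash
ls -la; mkdir -p pics
python3 - <<'E'
from rig import r
import cv2
print(r.sense())
for n in ["scene","top","wrist"]:
    c=r.get_calibration(n); print(n,c)
    cv2.imwrite(f"pics/{n}0.png",r.grab_frame(n))
E
```

```text
total 12
drwxr-xr-x  3 agent agent 4096 Dec  7 02:55 .
drwxr-xr-x 23 root  root  4096 Dec  7 02:55 ..
drwxr-xr-x  2 agent agent 4096 Dec  7 02:55 pics
{'clock': 0.0, 'qpos': array([-1.16241709e+00,  3.53673508e-01,  1.63415910e+00,  2.06244526e-05,
        1.15519118e+00, -2.41513851e-03]), 'qvel': array([ 0.00100083, -0.00010589,  0.00047121,  0.00058156, -0.00138182,
       -0.00021267]), 'joint_efforts': array([-1.98377275e-03, -6.05259490e+01, -3.42066872e+01, -1.40672687e-04,
        9.44063271e-03,  1.47457274e-05]), 'eef_pos': array([ 249.40101536, -572.58330405,  252.53513965]), 'tcp_rot': array([-3.14016157e+00, -2.23131175e-05,  4.10786019e-01]), 'contact_force': array([ 0.10429679,  1.2802823 , -0.32797457]), 'wrist_torque': array([-0.01243927, -0.05057428, -0.00908026]), 'opening': 0.9988040874948405}
scene {'intrinsics': array([[371.75059913,   0.        , 255.12465334],
       [  0.        , 371.75059913, 192.51107028],
       [  0.        ,   0.        ,   1.        ]]), 'position': array([1301.56528371,  554.56309876,  884.05563828]), 'rotation': array([0.86978268, 0.01904847, 2.17458606])}
top {'intrinsics': array([[377.51466391,   0.        , 256.29114454],
       [  0.        , 377.51466391, 191.8489162 ],
       [  0.        ,   0.        ,   1.        ]]), 'position': array([ 334.47350024,   10.02854154, 1392.6631764 ]), 'rotation': array([ 0.16732728,  0.02199019, -1.58620531])}
wrist {'intrinsics': array([[297.31863964,   0.        , 254.17622629],
       [  0.        , 297.31863964, 190.93414832],
       [  0.        ,   0.        ,   1.        ]]), 'position': array([ 318.42917076, -542.85005478,  374.33156004]), 'rotation': array([-0.30141781,  0.00237851, -1.1606443 ])}
```

Run:
```python
import cv2
for n in ["scene","top","wrist"]:
    im=cv2.imread(f"pics/{n}0.png"); cv2.imwrite(f"pics/{n}0b.png",cv2.resize(im,(800,600),interpolation=cv2.INTER_CUBIC))
```

```text
(no output)
```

View pics/top0b.png

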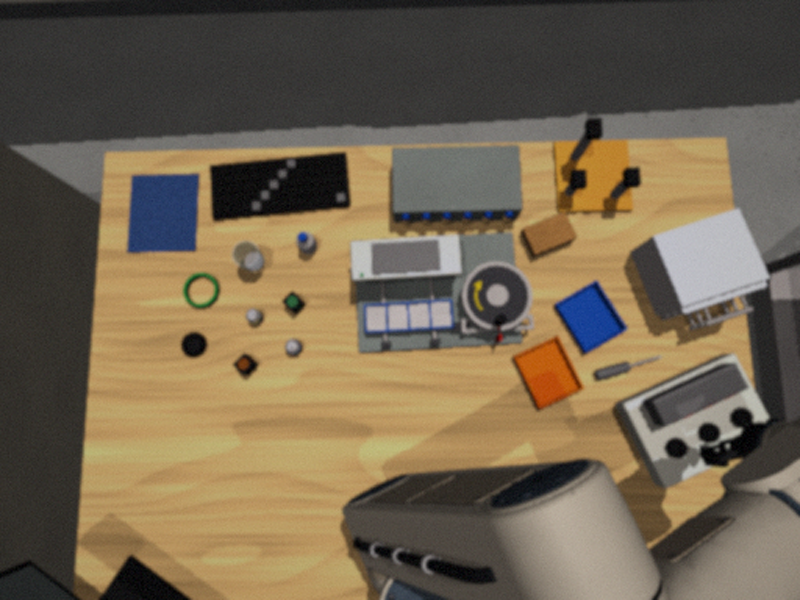

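View pics/scene0b.png

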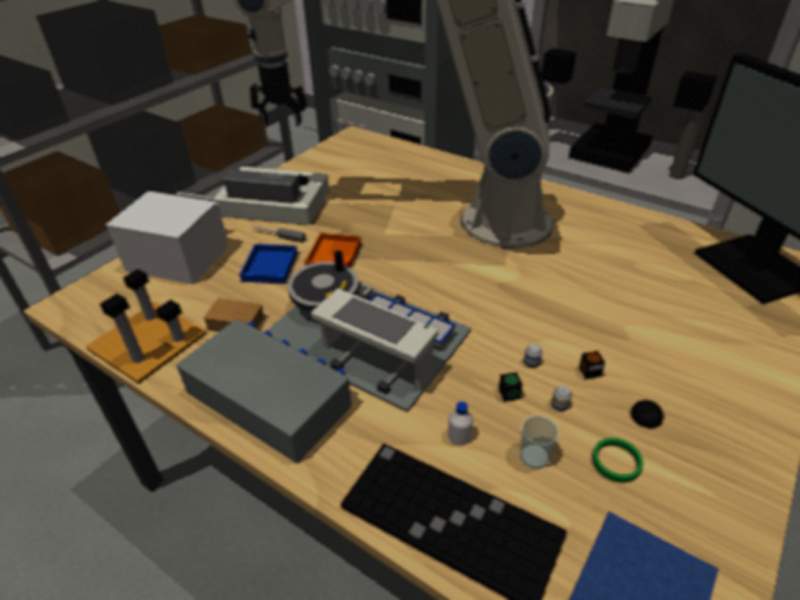

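View pics/wrist0b.png

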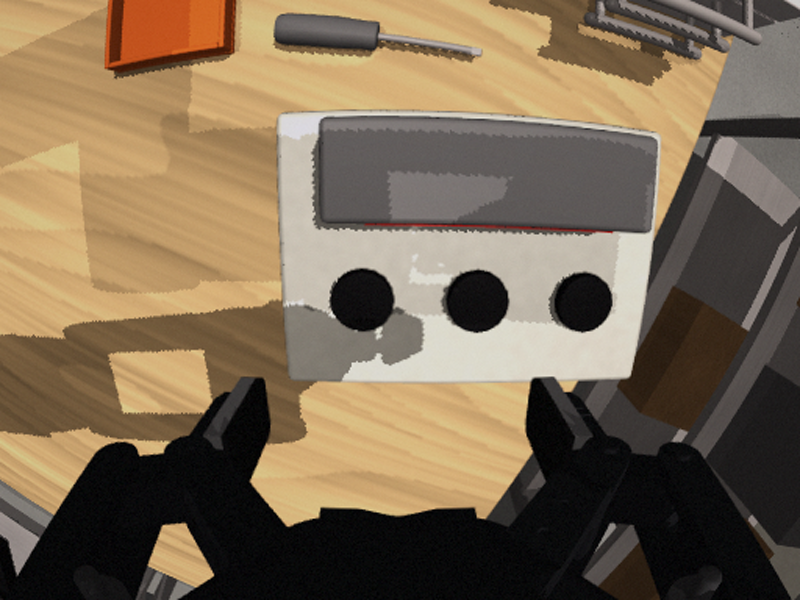

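Top view: four parts stand upright at left: objectives at about (254,316) and (293,347), the green cube at (293,302) and the amber cube at (245,364). The machine is in the middle, with the carriage at (408,316) and the handle near (498,325). The orange tray is at (548,373) and the blue tray at (590,318).

```bash
cat > h.py <<'E'
from rig import r
import numpy as np, cv2
from scipy.spatial.transform import Rotation as R
def ray(cal,uv,fish=False):
    K=cal["intrinsics"]; uv=np.atleast_2d(np.asarray(uv,float))
    x=(uv[:,0]-K[0,2])/K[0,0]; y=(uv[:,1]-K[1,2])/K[1,1]
    if fish:
        t=np.hypot(x,y)+1e-12; d=np.stack([x/t*np.sin(t),-y/t*np.sin(t),-np.cos(t)],1)
    else: d=np.stack([x,-y,-np.ones_like(x)],1)
    Rm=R.from_euler("xyz",cal["rotation"]).as_matrix()
    return cal["position"],d@Rm.T
def onz(cal,uv,z,fish=False):
    p,d=ray(cal,uv,fish); s=(z-p[2])/d[:,2]; return p+d*s[:,None]
def proj(cal,P,fish=False):
    P=np.atleast_2d(P); Rm=R.from_euler("xyz",cal["rotation"]).as_matrix()
    c=(P-cal["position"])@Rm; x,y,z=c[:,0],-c[:,1],-c[:,2]; K=cal["intrinsics"]
    if fish:
        rr=np.hypot(x,y); t=np.arctan2(rr,z); x,y=x/rr*t,y/rr*t
    else: x,y=x/z,y/z
    return np.stack([K[0,0]*x+K[0,2],K[1,1]*y+K[1,2]],1)
def snap(name,tag,show=True):
    cal=r.get_calibration(name); im=r.grab_frame(name)
    cv2.imwrite(f"pics/{tag}_raw.png",im); np.save(f"pics/{tag}.npy",cal,allow_pickle=True)
    if show: cv2.imwrite(f"pics/{tag}.png",cv2.resize(im,(800,600),interpolation=cv2.INTER_CUBIC))
    return cal,im
def load(tag):
    return np.load(f"pics/{tag}.npy",allow_pickle=True).item(),cv2.imread(f"pics/{tag}_raw.png")
def st():
    s=r.sense(); print("t%.2f"%s["clock"],"tcp",np.round(s["eef_pos"],1),"rpy",np.round(s["tcp_rot"],3),"q",np.round(s["qpos"],2),"F",np.round(s["contact_force"],1),"op %.3f"%s["opening"]); return s
E
python3 - <<'E'
from h import *
c=r.get_calibration("top")
for n,p,z in [("obj1",(254,313),44),("obj2",(293,344),44),("cubeG",(293,299),44),("cubeA",(245,362),44),
 ("bay0",(441,314),40),("bay3",(375,319),40),("handle",(499,320),125),("hub",(497,295),75),("otray",(548,373),15),("btray",(590,318),15),("bottle",(305,238),90),("beaker",(245,253),60),("tape",(201,291),18),("mouse",(194,345),20),("tissue",(548,235),40)]:
    print(n,np.round(onz(c,np.array(p)/1.5625,z)[0]))
st()
E
```

```text
obj1 [538. 377.  44.]
obj2 [464. 285.  44.]
cubeG [569. 286.  44.]
cubeA [425. 395.  44.]
bay0 [528. -57.  40.]
bay3 [519.  96.  40.]
handle [ 501. -178.  125.]
hub [ 564. -183.   75.]
otray [ 390. -301.   15.]
btray [ 516. -406.   15.]
bottle [703. 252.  90.]
beaker [678. 397.  60.]
tape [597. 513.  18.]
mouse [468. 523.  20.]
tissue [ 712. -314.   40.]
t0.15 tcp [ 249.4 -572.7  252.7] rpy [-3.14  -0.     0.411] q [-1.16  0.35  1.63  0.    1.16 -0.  ] F [-0.1 -0.4 -0.3] op 0.998
```

>>> carry_out:
  rows: "1 0 0 -0.2 0.98; 1 0 0 -0.2 0.98; 1 0 0 -0.2 0.98; 1 0.4 -0.9 -0.2 0; 1 0.4 -0.9 -0.2 0; 1 0.4 -0.9 -0.2 0; 1 0.4 -0.9 -0.2 0; 1 0.4 -0.9 -0.2 0; 1 0.4 -0.9 0 0; 1 0.4 -0.9 0 0; 1 0.4 -0.9 0 0; 1 0 0 0 0"

```text
clock: 1.65
eef_pos: [345.9, -354.5, 301.2]
tcp_rot: [-3.141, 0.0, 0.005]
contact_force: [-0.3, -0.1, -0.3]
opening: 1.0
```

```bash
python3 -c "
from h import *
st(); snap('wrist','w1')"
```

```text
t1.65 tcp [ 345.9 -354.5  301.2] rpy [-3.141  0.     0.005] q [-0.8   0.1   1.85  0.    1.19  0.77] F [-0.3 -0.1 -0.3] op 1.000
```

View pics/w1.png

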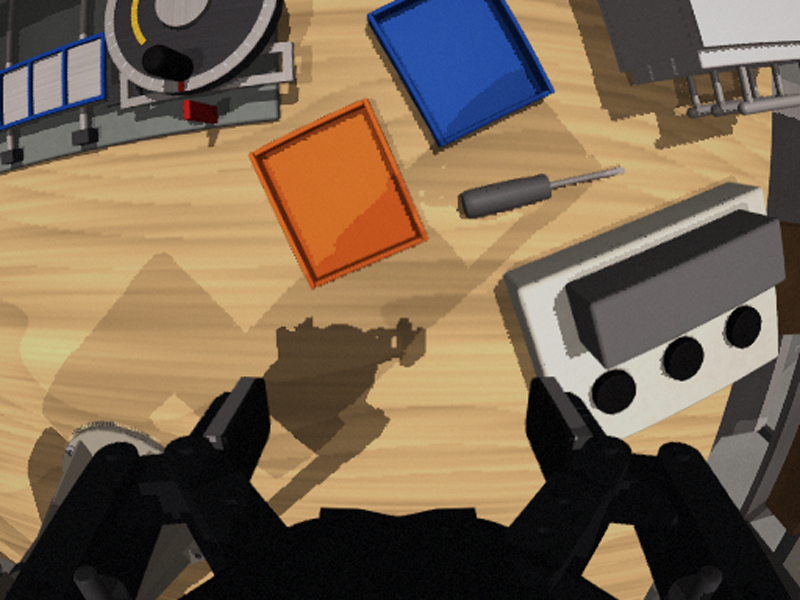

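Orange tray centred near (338,193), blue tray near (460,62). The handle is at (167,62), and the red mark at (200,110) is close to it. Next I look at the machine.

>>> carry_out:
  rows: "1 0 -1 -0.1 0; 1 0 -1 -0.1 0; 1 0 -1 -0.1 0; 1 0 -1 -0.1 0; 1 0 -1 -0.1 0; 1 0 -1 -0.1 0; 1 0 -1 -0.1 0; 1 0 -1 -0.1 0; 1 0 -1 -0.1 0; 1 0 -1 -0.1 0; 1 0 0 0 0"

```text
clock: 3.08
eef_pos: [345.4, -56.1, 331.5]
tcp_rot: [-3.142, -0.001, 0.003]
contact_force: [-0.3, -0.1, 0.2]
opening: 1.0
```

```bash
python3 -c "
from h import *
st(); snap('wrist','w2')"
```

```text
t3.08 tcp [345.4 -56.1 331.5] rpy [-3.142e+00 -1.000e-03  3.000e-03] q [-0.17 -0.19  2.05  0.    1.27  1.4 ] F [-0.3 -0.1  0.2] op 1.000
```

View pics/w2.png

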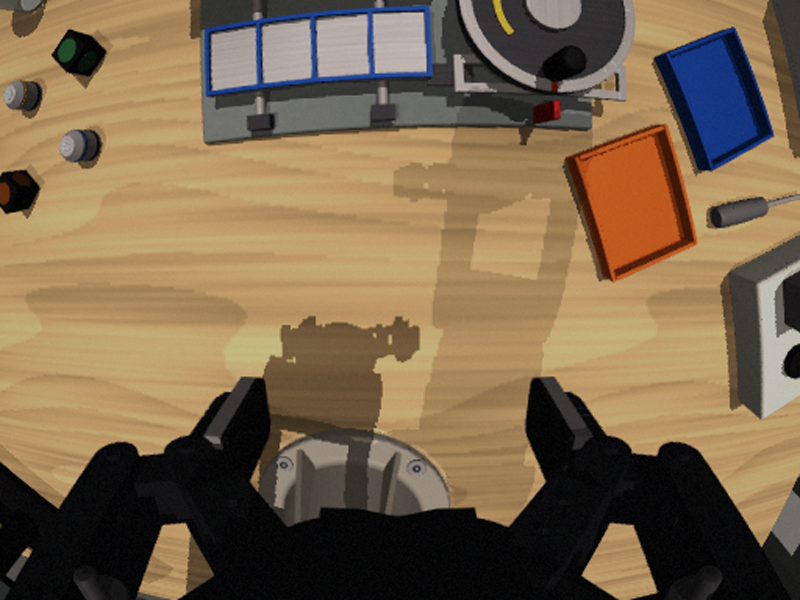

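Carriage frame spans about (204,8) to (431,95). The handle top is at (572,55) and the red post at (547,110). All four parts show on the left, and both trays on the right. I measure these by masks projected onto planes at the right heights.

```bash
cat >> h.py <<'E'
def colmask(im,col):
    h=cv2.cvtColor(cv2.GaussianBlur(im,(3,3),0),cv2.COLOR_BGR2HSV)
    rng=dict(blue=[(100,130,40),(128,255,255)],orange=[(3,170,60),(14,255,255)],red=[(0,150,50),(3,255,255)],green=[(60,100,30),(88,255,255)],yellow=[(22,120,80),(34,255,255)])[col]
    return cv2.inRange(h,np.array(rng[0]),np.array(rng[1]))
def blobs(m,amin):
    cs,_=cv2.findContours(m,cv2.RETR_EXTERNAL,cv2.CHAIN_APPROX_NONE)
    return sorted([c[:,0,:] for c in cs if cv2.contourArea(c)>=amin],key=lambda c:-cv2.contourArea(c))
def rect(cal,c,z,fish=True):
    P=onz(cal,c,z,fish)[:,:2]
    (cx,cy),(w,h),a=cv2.minAreaRect(P.astype(np.float32))
    return np.array([cx,cy]),w,h,a
E
python3 - <<'E'
from h import *
cal,im=load('w2')
for col,zs in [("blue",(45,26)),("orange",(26,)),("red",(74,)),("green",(44,)),("yellow",(75,))]:
    for c in blobs(colmask(im,col),25)[:5]:
        for z in zs:
            q=rect(cal,c,z); print(col,z,"px",c.mean(0).round(),np.round(q[0],1),np.round(q[1:],1), "bbox",c.min(0),c.max(0))
cal,im=load('w1')
for col in ("blue","orange"):
    for c in blobs(colmask(im,col),300)[:5]:
        q=rect(cal,c,26); print("w1",col,np.round(q[0],1),np.round(q[1:],1), "bbox",c.min(0),c.max(0))
E
```

```text
blue 45 px [203.  31.] [523.2  17.9] [ 67.6 204.3   2.2] bbox [131   4] [276  61]
blue 26 px [203.  31.] [528.   21.4] [ 70.7 213.8   2.2] bbox [131   4] [276  61]
blue 45 px [450.  65.] [ 509.5 -385.2] [126.2 121.3  28.6] bbox [420  18] [493 108]
blue 26 px [450.  65.] [ 513.6 -400.5] [132.1 126.9  28.6] bbox [420  18] [493 108]
orange 26 px [405. 128.] [ 389.7 -297.3] [136.6 122.6  23.6] bbox [363  80] [445 179]
orange 26 px [  2. 123.] [419.2 417.8] [15.9 25.1 81.6] bbox [  0 117] [  5 130]
red 74 px [356.  70.] [ 467.9 -187. ] [15.1  7.   0.7] bbox [353  64] [358  75]
green 44 px [43. 32.] [563.7 289. ] [27.  25.1  3.9] bbox [37 24] [48 39]
yellow 75 px [321.  10.] [ 544.2 -140.6] [32.   9.1 20.9] bbox [315   0] [328  21]
w1 blue [ 516.6 -407.4] [132.5 114.   28.6] bbox [236   0] [353  93]
w1 blue [530.    8.5] [ 71.5 160.6   2.3] bbox [ 0 21] [67 83]
w1 orange [ 390.2 -302.4] [133.9 113.8  23.6] bbox [160  63] [273 184]
```

>>> carry_out:
  rows: "1 0 -1 0 0; 1 0 -1 0 0; 1 0 -1 0 0; 1 0 -1 0 0; 1 0 -1 0 0; 1 0 -1 0 0; 1 0 -1 0 0; 1 0 -1 0 0; 1 0 -1 0 0; 1 0 -1 0 0; 1 0 -1 0 0; 1 0 -1 0 0"

```text
clock: 4.62
eef_pos: [346.3, 303.1, 331.0]
tcp_rot: [3.141, -0.0, -0.0]
contact_force: [1.5, -0.6, 0.3]
opening: 0.999
```

>>> carry_out:
  rows: "1 0 -1 0 0; 1 0 0 0 0"

```text
clock: 4.88
eef_pos: [346.2, 333.6, 330.8]
tcp_rot: [3.141, 0.0, 0.001]
contact_force: [0.1, 0.5, -0.2]
opening: 0.999
```

```bash
python3 -c "
from h import *
st(); snap('wrist','w3')"
```

```text
t4.88 tcp [346.2 333.6 330.8] rpy [3.141e+00 0.000e+00 1.000e-03] q [ 0.76  0.05  1.84 -0.    1.25  2.33] F [ 0.1  0.5 -0.2] op 0.999
```

View pics/w3.png

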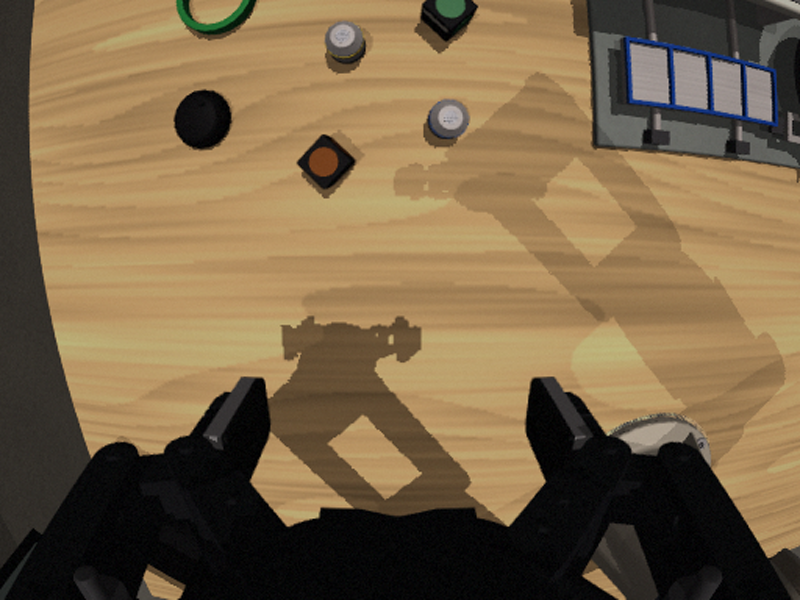

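Run:
```python
from h import *
cal,im=load('w3')
a=cv2.resize(im[78:128,180:240],None,fx=8,fy=8,interpolation=cv2.INTER_CUBIC)
b=cv2.resize(im[0:50,255:315],None,fx=8,fy=8,interpolation=cv2.INTER_CUBIC)
c=cv2.resize(im[0:50,190:250],None,fx=6,fy=6,interpolation=cv2.INTER_CUBIC)
d=cv2.resize(im[55:105,255:315],None,fx=6,fy=6,interpolation=cv2.INTER_CUBIC)
top=np.hstack([a,b]); bot=np.hstack([c,d]); top=cv2.resize(top,(bot.shape[1],int(top.shape[0]*bot.shape[1]/top.shape[1])))
o=np.vstack([top,bot]); print(o.shape); cv2.imwrite("pics/c3.png",np.clip(o.astype(float)*1.6,0,255).astype(np.uint8))
```

```text
(600, 720, 3)
```

View pics/c3.png

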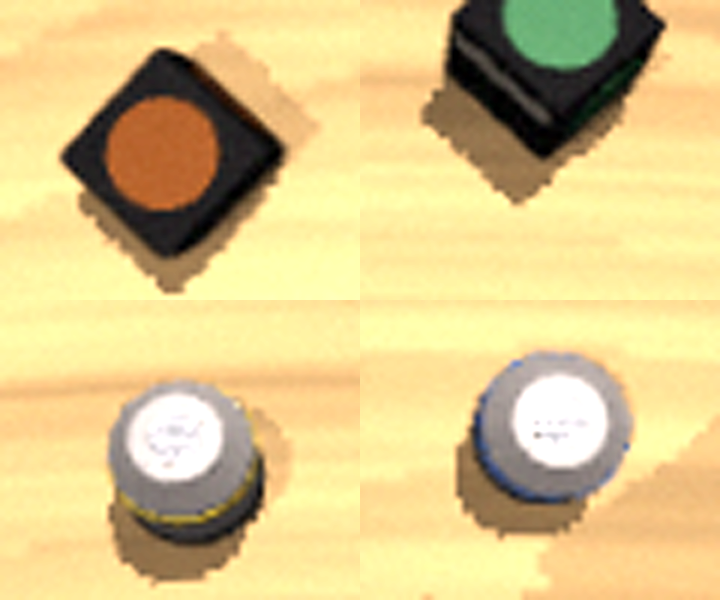

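Crop: the amber cube top is a diamond with corners (62,155), (165,50), (283,155) and (168,258). Both objectives show white top discs, one with a yellow ring and one with a blue ring. All parts stand upright.

Run:
```python
from h import *
cal,im=load('w3')
f=lambda uv,z: np.round(onz(cal,uv,z,True)[:,:2],1)
hsv=cv2.cvtColor(im,cv2.COLOR_BGR2HSV)
for n,(x0,x1,y0,y1) in dict(yel=(190,250,0,50),blu=(255,315,55,105)).items():
    sub=im[y0:y1,x0:x1].min(2); m=(sub>145).astype(np.uint8)
    k,l,s,ce=cv2.connectedComponentsWithStats(m)
    for i in range(1,k):
        if s[i][4]>30: print(n,s[i],f([ce[i]+[x0,y0]],44))
    g=(im[y0:y1,x0:x1].max(2).astype(int)-im[y0:y1,x0:x1].min(2)<22)&(im[y0:y1,x0:x1].max(2)>60)
h=hsv[78:128,180:240]; m=cv2.inRange(h,(3,120,60),(14,255,255))
k,l,s,ce=cv2.connectedComponentsWithStats(m)
for i in range(1,k):
    if s[i][4]>30: print("amber",s[i],f([ce[i]+[180,78]],44))
P=f(np.array([(62,155),(165,50),(283,155),(168,258)])/6+[180,78],44); print(P, P.mean(0))
for i in range(4):
    d=P[(i+1)%4]-P[i]; print(np.hypot(*d),np.degrees(np.arctan2(d[1],d[0]))%90)
m=cv2.inRange(hsv[0:50,255:315],(55,80,60),(90,255,255))
k,l,s,ce=cv2.connectedComponentsWithStats(m)
for i in range(1,k):
    if s[i][4]>30: print("green",s[i],f([ce[i]+[255,0]],44))
```

```text
yel [ 22  16  15  14 146] [[533.5 381.4]]
blu [ 26  13  15  14 164] [[459.1 287.9]]
amber [ 17  16  20  19 285] [[419.7 398.6]]
[[419.6 421.4]
 [443.  397. ]
 [418.1 370.3]
 [394.9 397.1]] [418.9  396.45]
33.80709984603823 43.801518349881505
36.50890302378309 46.997879856476686
35.446861638232555 40.88181029601125
34.6493867189594 44.53228973996138
green [ 24   0  19  12 185] [[560.2 287.6]]
```

>>> carry_out:
  rows: "1 0 0 0.4 -1; 1 0 0 0.4 -1; 1 0 0 0.4 -1; 1 0 0 0.4 -1; 1 0 0 0.4 -1; 1 0 0 0.4 -1; 1 0 0 0.4 -1; 1 0 0 0.4 -1; 1 0 0 0.4 -1; 1 0 0 0.4 -1; 1 0 0 0.4 -1; 1 0 0 0 -0.25"

```text
clock: 6.42
eef_pos: [345.4, 331.3, 198.6]
tcp_rot: [-3.14, 0.002, 1.571]
contact_force: [-0.1, 0.4, 0.4]
opening: 0.995
```

```bash
python3 -c "
from h import *
st()"
```

```text
t6.42 tcp [345.4 331.3 198.6] rpy [-3.140e+00  2.000e-03  1.571e+00] q [ 0.76  0.19  1.99 -0.    0.96  0.76] F [-0.1  0.4  0.4] op 0.995
```

>>> carry_out:
  rows: "1 -0.36 0.95 0 0; 1 -0.36 0.95 0 0; 1 -0.36 0.95 0.3 0; 1 -0.36 0.95 0.7 0; 1 0 0 0.9 0; 1 0 0 0.9 0; 1 0 0 0 0"

```text
clock: 7.3
eef_pos: [458.6, 288.4, 114.2]
tcp_rot: [-3.139, 0.002, 1.569]
contact_force: [0.0, 0.0, -0.1]
opening: 0.996
```

```bash
python3 -c "
from h import *
s=st(); cal,im=snap('wrist','w4'); print(proj(cal,[s['eef_pos']-[0,0,3],[459.1,287.9,44]],True)*1.5625)"
```

```text
t7.30 tcp [458.6 288.4 114.2] rpy [-3.139e+00  2.000e-03  1.569e+00] q [ 0.56  0.4   1.92 -0.    0.82  0.56] F [ 0.   0.  -0.1] op 0.996
[[398.92352794 411.44609772]
 [400.14587739 333.6225435 ]]
```

View pics/w4.png

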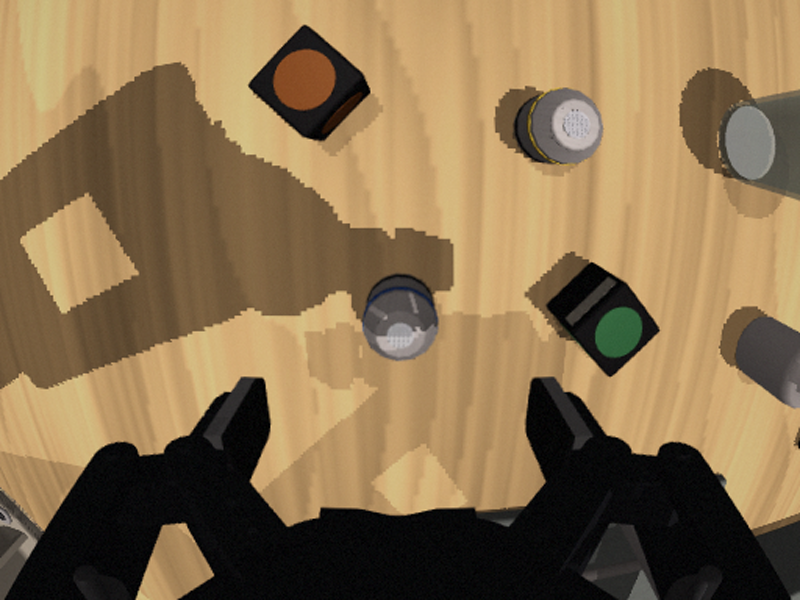

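The blue-ring objective's top disc is at (400,335), which matches my projection (400,334). I descend and grip, and refine the other parts from this picture.

Run:
```python
from h import *
cal,im=load('w4')
f=lambda uv,z: np.round(onz(cal,np.array(uv)/1.5625,z,True)[:,:2],1)
print("yel",f([(576,125)],44)); print("amb",f([(304,80)],44)); print("grn",f([(619,333)],44))
P=f([(305,26),(368,90),(250,87)],44);print(P) 
G=f([(591,263),(659,330),(611,376),(548,303)],44);print(G)
for P in (P,G):
  for i in range(len(P)-1):
    d=P[i+1]-P[i]; print(np.hypot(*d),np.degrees(np.arctan2(d[1],d[0]))%90)
hsv=cv2.cvtColor(im,cv2.COLOR_BGR2HSV)
for n,(x0,x1,y0,y1),lo,hi in [("amb",(150,240,10,80),(3,120,60),(14,255,255)),("grn",(340,430,160,245),(55,80,50),(90,255,255))]:
    m=cv2.inRange(hsv[y0:y1,x0:x1],lo,hi); k,l,s,ce=cv2.connectedComponentsWithStats(m)
    for i in range(1,k):
        if s[i][4]>60: print(n,s[i],f([(ce[i]+[x0,y0])*1.5625],44))
```

```text
yel [[533.8 381.1]]
amb [[420.  397.9]]
grn [[564.4 286.7]]
[[420.2 421.7]
 [446.3 392.5]
 [396.6 396.8]]
[[544.7 320.8]
 [587.7 287.7]
 [564.1 263.7]
 [525.5 302. ]]
39.16439709736383 41.79147895638814
49.88566928487578 85.05513370790314
54.26426079842977 52.412094787798424
33.6594711782583 45.481465805838326
54.37692525327267 45.2235194623606
amb [  25   21   40   40 1242] [[419.8 398.3]]
grn [ 41  36  30  33 770] [[563.6 287.5]]
```

>>> carry_out:
  rows: "1 0 0 0.9 0; 1 0 0 0.9 0; 1 0 0 0.8 0; 1 0 0 0.2 0; 0.2 0 0 0 0; 0.2 0 0 0 0; 0.2 0 0 0 0; 0.2 0 0 0 0; 0.2 0 0 0 0"
  newtons: 40

```text
clock: 8.48
eef_pos: [459.9, 290.2, 32.5]
tcp_rot: [3.14, -0.001, 1.571]
contact_force: [-1.8, -1.6, 8.2]
opening: 0.395
```

>>> carry_out:
  rows: "0.2 0 0 -0.5 0; 0.2 0 0 -0.9 0; 0.2 0 0 -0.9 0; 0.2 0 0 -0.9 0; 0.2 -0.5 0.2 -0.7 0; 0.2 -1 0.3 0 0; 0.2 -1 0.3 0 0; 0.2 -1 0.3 0 0; 0.2 -1 0.3 0 0; 0.2 -1 0.3 0 0; 0.2 -0.9 0.3 0 0; 0.2 0 0 0 0"

```text
clock: 9.98
eef_pos: [519.9, 96.5, 149.2]
tcp_rot: [3.141, -0.0, 1.569]
contact_force: [0.5, 0.4, -0.7]
opening: 0.391
```

```bash
python3 -c "
from h import *
s=st(); cal,im=snap('wrist','w5')"
```

```text
t9.97 tcp [519.9  96.5 149.2] rpy [ 3.141 -0.     1.569] q [ 0.18  0.33  1.93 -0.    0.88  0.18] F [ 0.5  0.4 -0.7] op 0.391
```

View pics/w5.png

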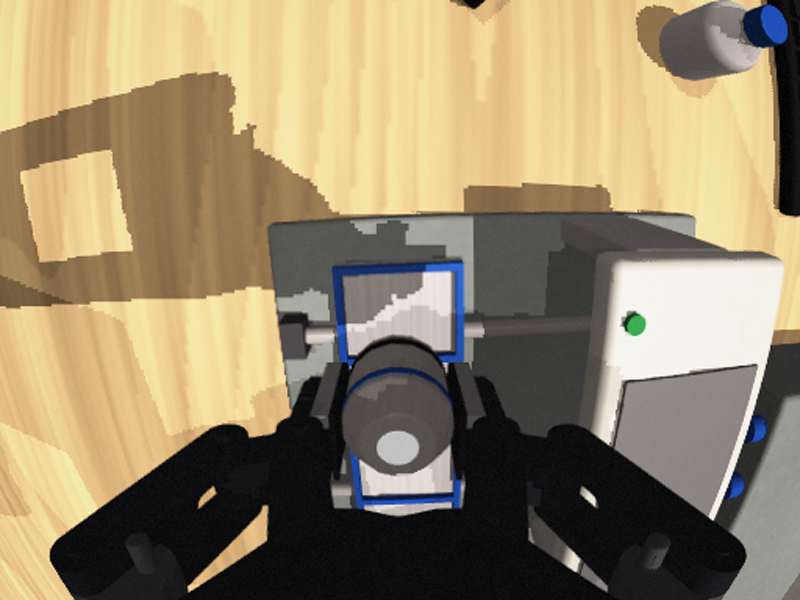

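The objective is held upright between the pads. Bay 3's outer lip shows at (333,268)–(463,262), so I use it to check the carriage pose.

Run:
```python
from h import *
cal,im=load('w5')
f=lambda uv,z: np.round(onz(cal,np.array(uv)/1.5625,z,True)[:,:2],1)
print(f([(333,268),(463,262)],45), f([(398,447)],149.2-32.5+44))
E=None
m=np.radians(2.2);c=np.array([523.2,17.9]);ex=np.array([np.cos(m),np.sin(m)]);ey=np.array([-ex[1],ex[0]])
print(c+102*ey-33*ex,c+102*ey+33*ex)
```

```text
[[487.1 118. ]
 [552.4 121. ]] [[519.6  93.2]]
[486.30876723 118.55801977] [552.26011971 121.09161517]
```

>>> carry_out:
  rows: "0.2 0 0 0.9 0; 0.2 0 0 0.9 0; 0.2 0 0 0.6 0; 0.2 0 0 0.12 0; 0.2 0 0 0 0; 0.6 0 0 0 0; 0.6 0 0 0 0; 0.6 0 0 0 0; 0.6 0 0 -0.5 0; 0.8 0 0 -1 0; 0.8 0 0 -1 0; 0.8 0 0 0 0"

```text
clock: 11.52
eef_pos: [521.2, 98.2, 150.7]
tcp_rot: [3.136, -0.001, 1.571]
contact_force: [0.4, 1.0, -0.2]
opening: 0.805
```

```bash
python3 -c "
from h import *
s=st(); cal,im=snap('wrist','w6')"
```

```text
t11.53 tcp [521.2  98.2 150.7] rpy [ 3.136e+00 -1.000e-03  1.571e+00] q [0.18 0.33 1.93 0.   0.88 0.18] F [ 0.4  1.  -0.2] op 0.805
```

View pics/w6.png

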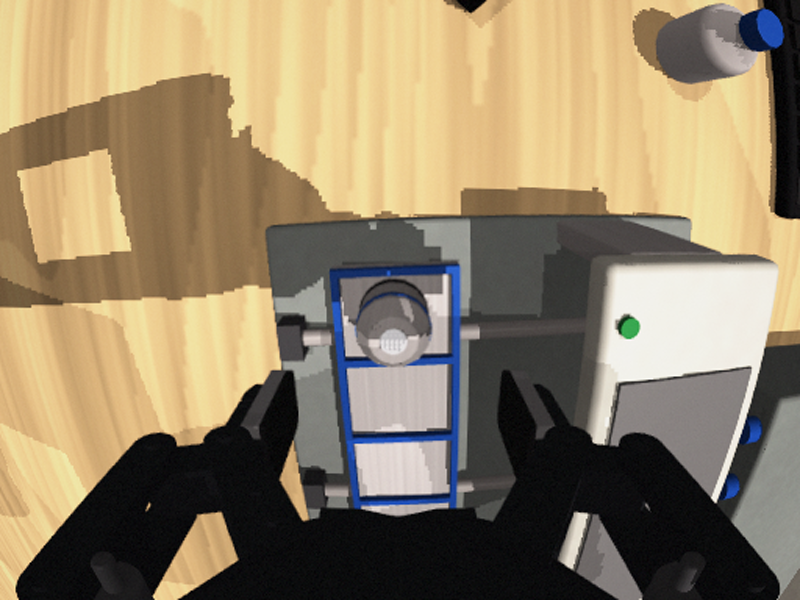

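Blue-ring objective stands in bay 3, with its top at (394,340). Next is the yellow-ring objective.

>>> carry_out:
  rows: "1 0.95 0.05 0 0; 1 0.95 0.05 0 0; 1 0.95 0.05 0 0; 1 0.95 0.05 0 0; 1 0.95 0.05 0 0; 1 0.95 0.05 0 0; 1 0.95 0.05 0 0; 1 0.95 0.05 0 0; 1 0.95 0.05 0 0; 1 0.95 0.05 0 0; 1 0 0 0.8 0; 1 0 0 0 0"

```text
clock: 13.08
eef_pos: [532.5, 381.9, 121.0]
tcp_rot: [-3.137, 0.003, 1.572]
contact_force: [-0.0, 0.2, -0.0]
opening: 0.995
```

```bash
python3 -c "
from h import *
s=st(); cal,im=snap('wrist','w7'); print(proj(cal,[[*s['eef_pos'][:2],44],[533.7,381.2,44]],True)*1.5625)"
```

```text
t13.07 tcp [532.5 381.9 121. ] rpy [-3.137e+00  3.000e-03  1.572e+00] q [ 0.62  0.54  1.66 -0.    0.94  0.62] F [-0.   0.2 -0. ] op 0.995
[[399.34089201 326.93443328]
 [401.9175615  328.36811561]]
```

View pics/w7.png

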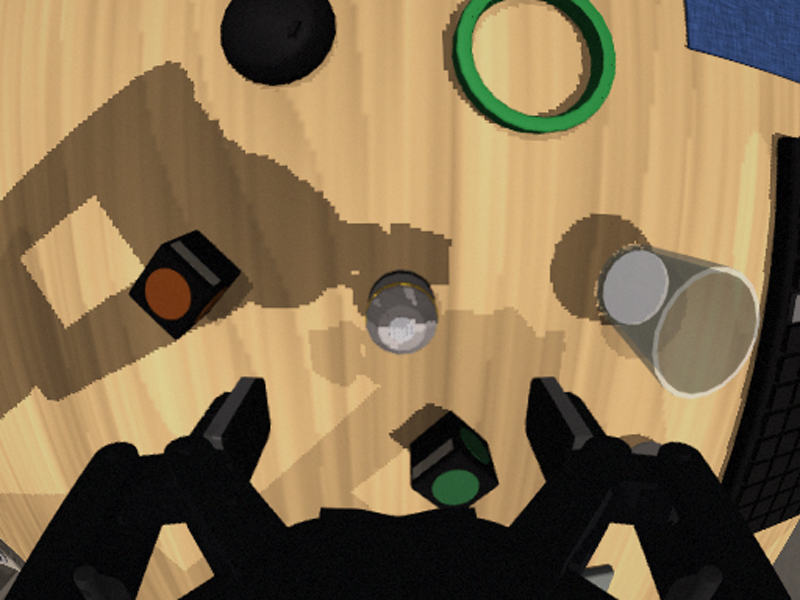

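The yellow-ring objective is at (402,330), centred as predicted.

>>> carry_out:
  rows: "1 0 0.03 0.9 0; 1 0 0 0.9 0; 1 0 0 0.9 0; 1 0 0 0.27 0; 0.2 0 0 0 0; 0.2 0 0 0 0; 0.2 0 0 0 0; 0.2 0 0 0 0; 0.2 0 0 0 0; 0.2 0 0 -0.5 0; 0.2 0 0 -0.9 0; 0.2 0 0 -0.9 0"

```text
clock: 14.62
eef_pos: [535.3, 382.9, 105.3]
tcp_rot: [3.141, -0.0, 1.571]
contact_force: [0.9, 0.3, -0.5]
opening: 0.389
```

```bash
python3 -c "
from h import *
s=st()"
```

```text
t14.62 tcp [535.3 382.9 105.3] rpy [ 3.141 -0.     1.571] q [ 0.62  0.56  1.67 -0.    0.91  0.62] F [ 0.9  0.3 -0.5] op 0.389
```

>>> carry_out:
  rows: "0.2 0 0 -0.9 0; 0.2 -0.8 -0.04 -0.6 0; 0.2 -1 -0.04 0 0; 0.2 -1 -0.04 0 0; 0.2 -1 -0.04 0 0; 0.2 -1 -0.04 0 0; 0.2 -1 -0.04 0 0; 0.2 -1 -0.04 0 0; 0.2 -1 -0.04 0 0; 0.2 -1 -0.04 0 0; 0.2 -1 -0.04 0 0; 0.2 -1 -0.04 0 0"

```text
clock: 16.12
eef_pos: [522.2, 58.0, 149.7]
tcp_rot: [3.14, -0.0, 1.571]
contact_force: [0.9, -0.4, -1.3]
opening: 0.39
```

>>> carry_out:
  rows: "0.2 -0.5 0 0 0; 0.2 0 0 0 0"

```text
clock: 16.38
eef_pos: [522.4, 43.4, 149.2]
tcp_rot: [3.141, -0.0, 1.57]
contact_force: [-0.2, -0.0, -1.2]
opening: 0.388
```

```bash
python3 -c "
from h import *
s=st(); cal,im=snap('wrist','w8')"
```

```text
t16.38 tcp [522.4  43.4 149.2] rpy [ 3.141 -0.     1.57 ] q [0.08 0.33 1.94 0.   0.87 0.08] F [-0.2 -0.  -1.2] op 0.388
```

View pics/w8.png

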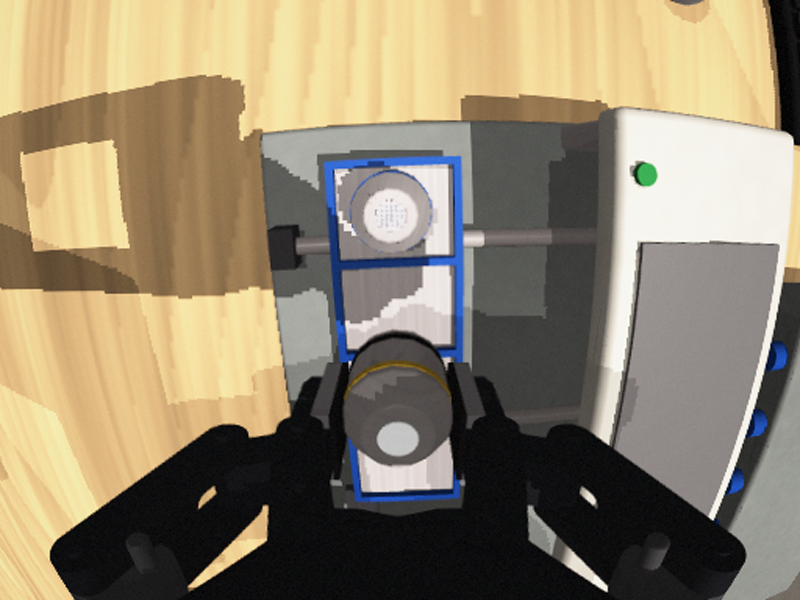

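The yellow-ring objective is held upright above bay 2, with its neighbour clear at (390,210). Lowering it.

>>> carry_out:
  rows: "0.2 0 0 0.9 0; 0.2 0 0 0.9 0; 0.2 0 0 0.6 0; 0.2 0 0 0.12 0; 0.2 0 0 0 0; 0.6 0 0 0 0; 0.6 0 0 0 0; 0.6 0 0 0 0; 0.6 0 0 -0.5 0; 0.8 0 0 -1 0; 0.8 0 0 -1 0; 1 1 0.15 0 0"

```text
clock: 17.92
eef_pos: [528.3, 73.3, 151.3]
tcp_rot: [3.137, -0.0, 1.569]
contact_force: [0.3, -0.2, 0.6]
opening: 0.977
```

```bash
python3 -c "
from h import *
s=st(); cal,im=snap('wrist','w9')"
```

```text
t17.93 tcp [528.3  73.3 151.3] rpy [ 3.137 -0.     1.569] q [ 0.14  0.33  1.92 -0.    0.88  0.14] F [ 0.3 -0.2  0.6] op 0.977
```

View pics/w9.png

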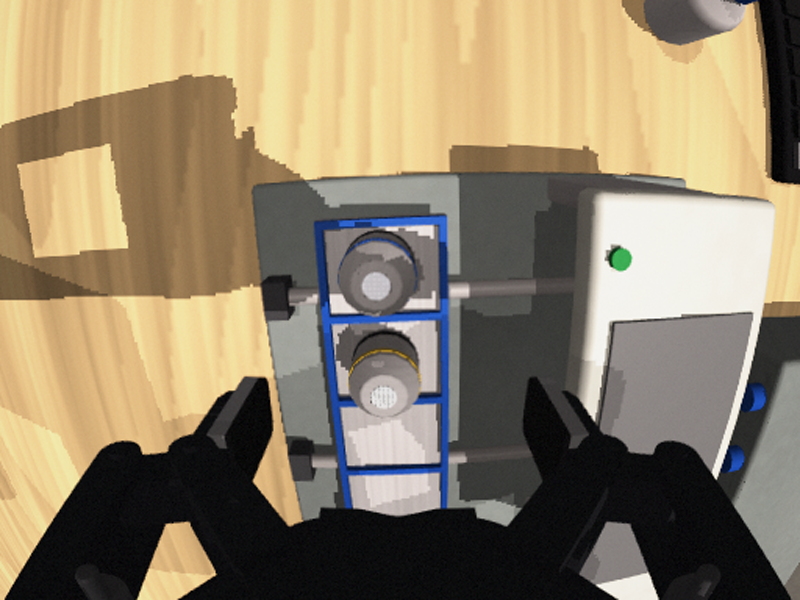

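Both objectives stand in bays 3 and 2, with tops at (375,287) and (384,397). Next is the green cube.

>>> carry_out:
  rows: "1 0.9 0.15 0 0; 1 0.9 0.15 0 0; 1 0.9 0.15 0 0; 1 0.9 0.15 0 0; 1 0.9 0.15 0 0; 1 0.9 0.15 0 0; 1 0.9 0.15 0 0; 1 0.85 0.15 0 0; 1 0 0 0 1; 1 0 0 0 1; 1 0 0 0 1; 1 0 0 0 1"

```text
clock: 19.48
eef_pos: [562.7, 289.0, 148.1]
tcp_rot: [-3.142, 0.0, 1.008]
contact_force: [-0.6, -0.1, -0.2]
opening: 0.999
```

>>> carry_out:
  rows: "1 0 0 0 1; 1 0 0 0 0.62; 1 0 0 0 0"

```text
clock: 19.85
eef_pos: [562.7, 288.9, 148.0]
tcp_rot: [-3.142, 0.0, 0.787]
contact_force: [-0.6, -0.2, -0.4]
opening: 1.003
```

```bash
python3 -c "
from h import *
s=st(); cal,im=snap('wrist','w10'); print(proj(cal,[[*s['eef_pos'][:2],44],[563.8,287.3,44]],True)*1.5625)"
```

```text
t19.85 tcp [562.7 288.9 148. ] rpy [-3.142  0.     0.787] q [0.47 0.48 1.7  0.   0.96 1.26] F [-0.6 -0.2 -0.4] op 1.003
[[398.02388135 307.81540064]
 [401.73040432 308.37370075]]
```

View pics/w10.png

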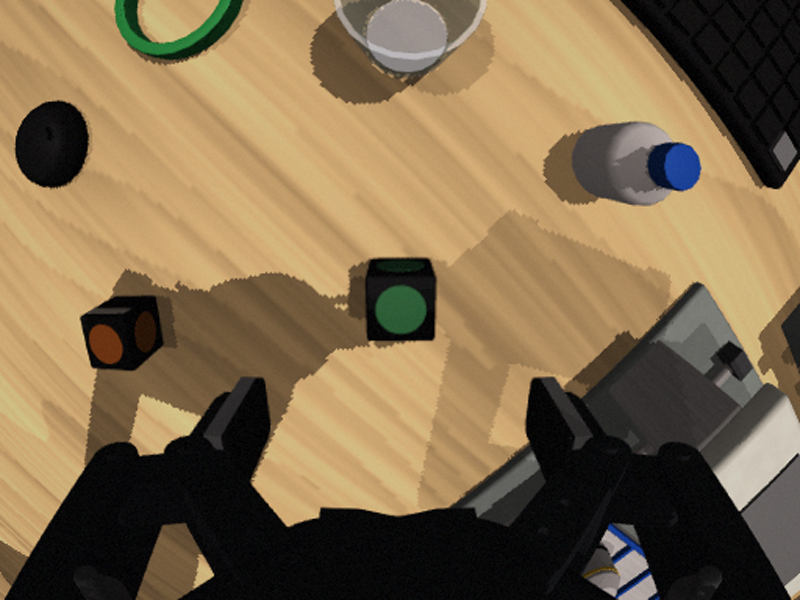

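Green cube is square to the jaws with its window at (401,309), as predicted.

>>> carry_out:
  rows: "1 0 0.05 0.9 0; 1 0 0 0.9 0; 1 0 0 0.9 0; 1 0 0 0.9 0; 1 0 0 0.27 0; 0.2 0 0 0 0; 0.2 0 0 0 0; 0.2 0 0 0 0; 0.2 0 0 0 0; 0.2 0 0 0 0; 0.2 0 0 -0.5 0; 0.2 0 0 -0.9 0"

```text
clock: 21.4
eef_pos: [562.8, 286.9, 74.2]
tcp_rot: [-3.141, 0.002, 0.786]
contact_force: [0.3, 0.2, -1.1]
opening: 0.415
```

>>> carry_out:
  rows: "0.2 0 0 -0.9 0; 0.2 0 0 -0.9 0; 0.2 0 0 -0.7 -0.9; 0.2 0 0 0 -1; 0.2 0 0 0 -1; 0.2 0 0 0 -1; 0.2 0 0 0 -1; 0.2 0 0 0 -1; 0.2 0 0 0 0"

```text
clock: 22.52
eef_pos: [563.5, 287.3, 149.6]
tcp_rot: [3.141, -0.0, 1.609]
contact_force: [-0.0, 0.2, -0.9]
opening: 0.412
```

```bash
python3 -c "
from h import *
s=st()
print(np.array([524.2,-7.1])-s['eef_pos'][:2])"
```

```text
t22.52 tcp [563.5 287.3 149.6] rpy [ 3.141 -0.     1.609] q [0.47 0.47 1.7  0.   0.97 0.43] F [-0.   0.2 -0.9] op 0.412
[ -39.321901   -294.40914863]
```

>>> carry_out:
  rows: "0.2 -0.98 -0.17 0 0; 0.2 -0.98 -0.17 0 0; 0.2 -0.98 -0.17 0 0; 0.2 -0.98 -0.17 0 0; 0.2 -0.98 -0.17 0 0; 0.2 -0.98 -0.17 0 0; 0.2 -0.98 -0.17 0 0; 0.2 -0.98 -0.17 0 0; 0.2 -0.98 -0.17 0 0; 0.2 -0.94 -0.16 0 0; 0.2 0 0 0 0"

```text
clock: 23.9
eef_pos: [524.2, -8.6, 149.3]
tcp_rot: [3.141, 0.0, 1.605]
contact_force: [0.6, 1.1, -1.6]
opening: 0.413
```

```bash
python3 -c "
from h import *
s=st(); cal,im=snap('wrist','w11')"
```

```text
t23.90 tcp [524.2  -8.6 149.3] rpy [3.141 0.    1.605] q [-0.02  0.33  1.94 -0.    0.87 -0.05] F [ 0.6  1.1 -1.6] op 0.413
```

View pics/w11.png

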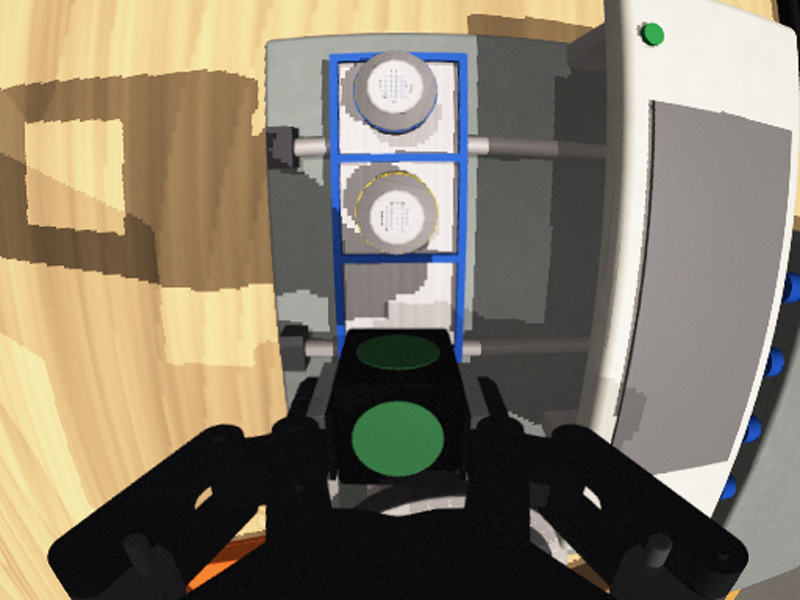

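The green cube is square and over bay 1. Lowering it.

>>> carry_out:
  rows: "0.2 0.03 0 0.9 0; 0.2 0 0 0.9 0; 0.2 0 0 0.6 0; 0.2 0 0 0.12 0; 0.2 0 0 0 0; 0.6 0 0 0 0; 0.6 0 0 0 0; 0.6 0 0 0 0; 0.6 0 0 -0.5 0; 0.8 0 0 -1 0; 0.8 0 0 -1 0; 1 1 0 0 0"

```text
clock: 25.45
eef_pos: [525.2, 22.9, 151.7]
tcp_rot: [3.136, 0.0, 1.608]
contact_force: [-0.0, -0.1, -0.6]
opening: 0.981
```

```bash
python3 -c "
from h import *
s=st(); cal,im=snap('wrist','w12')
d=np.array([419.9,398.2])-s['eef_pos'][:2]; y=s['tcp_rot'][2]; print(d, d@[np.cos(y),np.sin(y)]/30, d@[np.sin(y),-np.cos(y)]/30)"
```

```text
t25.45 tcp [525.2  22.9 151.7] rpy [3.136 0.    1.608] q [ 0.04  0.32  1.94 -0.    0.87  0.  ] F [-0.  -0.1 -0.6] op 0.981
[-105.33448858  375.29141569] 12.631352812194622 -3.0446738000365117
```

View pics/w12.png

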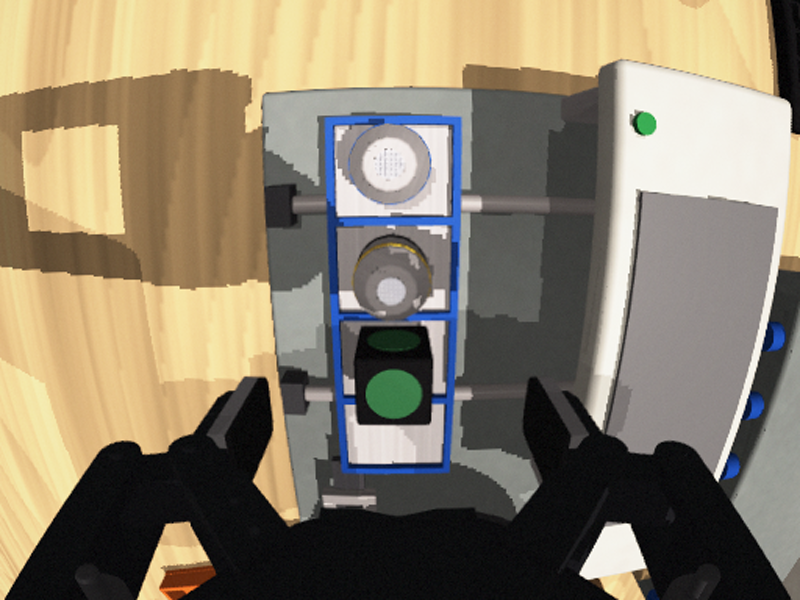

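Three parts are placed in bays 3, 2 and 1. Next is the amber cube.

>>> carry_out:
  rows: "1 0.97 -0.23 0 0; 1 0.97 -0.23 0 0; 1 0.97 -0.23 0 0; 1 0.97 -0.23 0 0; 1 0.97 -0.23 0 0; 1 0.97 -0.24 0 0; 1 0.97 -0.24 0 0; 1 0.97 -0.24 0 0; 1 0.97 -0.24 0 0; 1 0.97 -0.24 0 0; 1 0.97 -0.24 0 0; 1 0.97 -0.24 0 0"

```text
clock: 27.0
eef_pos: [424.4, 370.2, 149.2]
tcp_rot: [3.141, -0.0, 1.61]
contact_force: [-0.1, 1.3, 0.2]
opening: 0.999
```

>>> carry_out:
  rows: "1 0.97 -0.2 0 0; 1 0 0 0 1; 1 0 0 0 1; 1 0 0 0 1; 1 0 0 0 1; 1 0 0 0 1; 1 0 0 0 1; 1 0 0 0 0"

```text
clock: 28.0
eef_pos: [417.6, 398.1, 149.0]
tcp_rot: [-3.142, -0.0, 0.773]
contact_force: [-0.7, -0.7, -0.7]
opening: 1.0
```

```bash
python3 -c "
from h import *
s=st(); cal,im=snap('wrist','w13'); print(proj(cal,[[*s['eef_pos'][:2],44],[419.9,398.2,44]],True)*1.5625)"
```

```text
t28.00 tcp [417.6 398.1 149. ] rpy [-3.142 -0.     0.773] q [0.76 0.4  1.83 0.   0.91 1.56] F [-0.7 -0.7 -0.7] op 1.000
[[397.98965464 307.31954214]
 [400.90484727 304.11968026]]
```

View pics/w13.png

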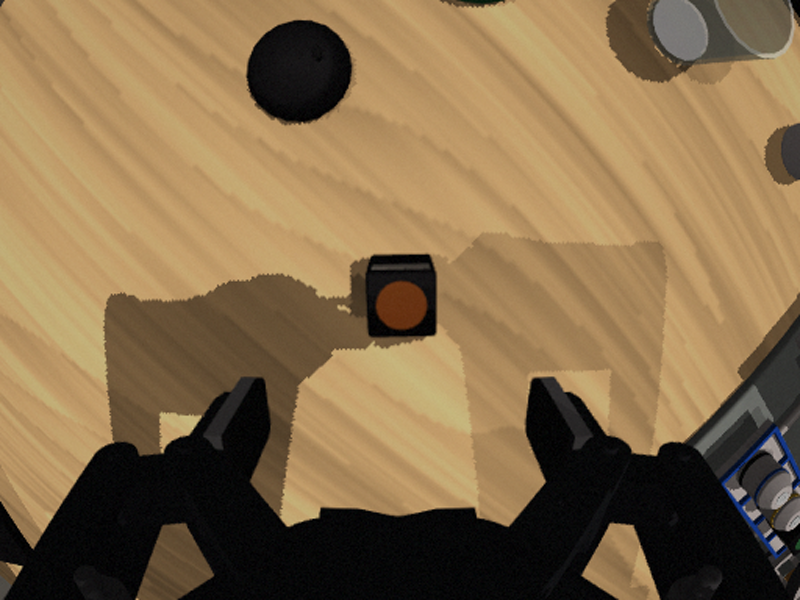

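Amber cube is square to the jaws at (401,305).

>>> carry_out:
  rows: "1 0.05 0.05 0.9 0; 1 0 0 0.9 0; 1 0 0 0.9 0; 1 0 0 0.9 0; 1 0 0 0.3 0; 0.2 0 0 0 0; 0.2 0 0 0 0; 0.2 0 0 0 0; 0.2 0 0 0 0; 0.2 0 0 0 0; 0.2 0 0 -0.5 0; 0.2 0 0 -0.9 0"

```text
clock: 29.55
eef_pos: [419.1, 397.5, 73.8]
tcp_rot: [-3.142, 0.002, 0.773]
contact_force: [0.9, -1.1, 0.1]
opening: 0.419
```

>>> carry_out:
  rows: "0.2 0 0 -0.9 0; 0.2 0 0 -0.9 0; 0.2 0 0 -0.7 -1; 0.2 0 0 0 -1; 0.2 0 0 0 -1; 0.2 0 0 0 -1; 0.2 0 0 0 -1; 0.2 0 0 0 -1; 0.2 0 0 0 0"

```text
clock: 30.68
eef_pos: [419.6, 398.0, 149.1]
tcp_rot: [3.141, -0.0, 1.609]
contact_force: [0.4, -0.1, -1.0]
opening: 0.416
```

```bash
python3 -c "
from h import *
s=st()
d=np.array([526.1,-57])-s['eef_pos'][:2]; y=s['tcp_rot'][2]; print(d, d@[np.cos(y),np.sin(y)]/30, d@[np.sin(y),-np.cos(y)]/30)"
```

```text
t30.68 tcp [419.6 398.  149.1] rpy [ 3.141 -0.     1.609] q [0.76 0.4  1.82 0.   0.92 0.72] F [ 0.4 -0.1 -1. ] op 0.416
[ 106.47565763 -455.02186637] -15.292770571257112 2.962734466652398
```

>>> carry_out:
  rows: "0.2 -0.96 0.19 0 0; 0.2 -0.96 0.19 0 0; 0.2 -0.96 0.19 0 0; 0.2 -0.96 0.19 0 0; 0.2 -0.96 0.19 0 0; 0.2 -0.96 0.19 0 0; 0.2 -0.96 0.19 0 0; 0.2 -0.96 0.19 0 0; 0.2 -0.96 0.18 0 0; 0.2 -0.96 0.18 0 0; 0.2 -0.96 0.18 0 0; 0.2 -0.96 0.18 0 0"

```text
clock: 32.17
eef_pos: [500.6, 54.4, 148.8]
tcp_rot: [3.141, -0.0, 1.606]
contact_force: [-0.1, 0.6, -0.9]
opening: 0.418
```

>>> carry_out:
  rows: "0.2 -0.96 0.18 0 0; 0.2 -0.96 0.18 0 0; 0.2 -0.96 0.18 0 0; 0.2 -0.9 0.18 0 0; 0.2 0 0 0 0"

```text
clock: 32.8
eef_pos: [526.9, -58.5, 148.8]
tcp_rot: [3.141, 0.0, 1.605]
contact_force: [0.4, 0.1, -0.2]
opening: 0.414
```

```bash
python3 -c "
from h import *
s=st(); cal,im=snap('wrist','w14')"
```

```text
t32.80 tcp [526.9 -58.5 148.8] rpy [3.141 0.    1.605] q [-0.11  0.34  1.93 -0.    0.88 -0.15] F [ 0.4  0.1 -0.2] op 0.414
```

View pics/w14.png

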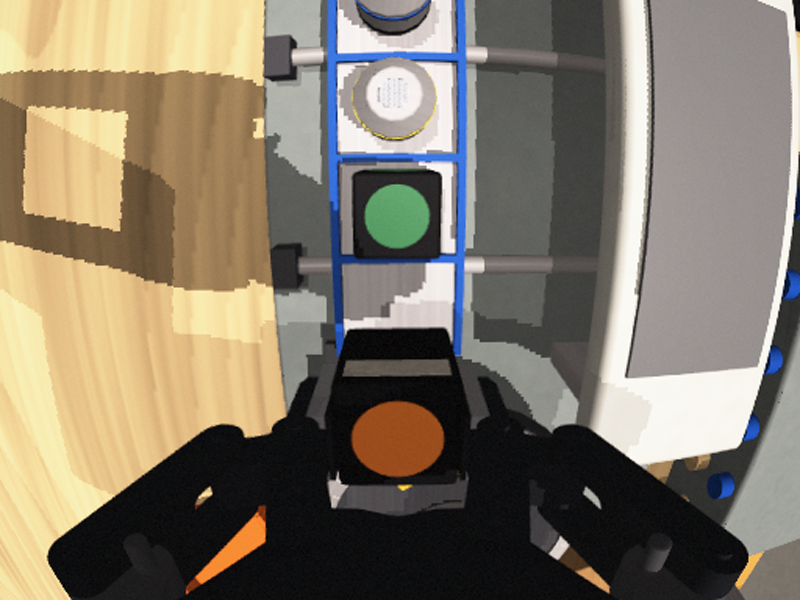

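The amber cube is over bay 0, and the green cube sits inside bay 1. Lowering.

>>> carry_out:
  rows: "0.2 0.04 0 0.9 0; 0.2 0 0 0.9 0; 0.2 0 0 0.6 0; 0.2 0 0 0.11 0; 0.2 0 0 0 0; 0.6 0 0 0 0; 0.6 0 0 0 0; 0.6 0 0 0 0; 0.6 0 0 -0.5 0; 0.8 0 0 -1 0; 0.8 0 0 -1 0; 0.8 0 0 -1 0"

```text
clock: 34.35
eef_pos: [526.4, -56.0, 180.0]
tcp_rot: [3.141, 0.0, 1.61]
contact_force: [0.6, -0.0, 0.4]
opening: 0.8
```

>>> carry_out:
  rows: "1 0 0 -1 0; 1 -1 0 -1 0; 1 -1 0 -1 0; 1 -1 0 0 0; 1 -1 0 0 0; 1 -1 0 0 0; 1 -1 0 0 0; 1 -1 0 0 0; 1 -1 0 0 0; 1 0 0 0 0"

```text
clock: 35.6
eef_pos: [535.7, -297.4, 268.9]
tcp_rot: [3.141, 0.001, 1.608]
contact_force: [-0.2, 0.5, 0.2]
opening: 0.998
```

```bash
python3 -c "
from h import *
s=st(); cal,im=snap('wrist','w15')"
```

```text
t35.60 tcp [ 535.7 -297.4  268.9] rpy [3.141e+00 1.000e-03 1.608e+00] q [-0.51  0.32  1.65 -0.    1.18 -0.55] F [-0.2  0.5  0.2] op 0.998
```

View pics/w15.png

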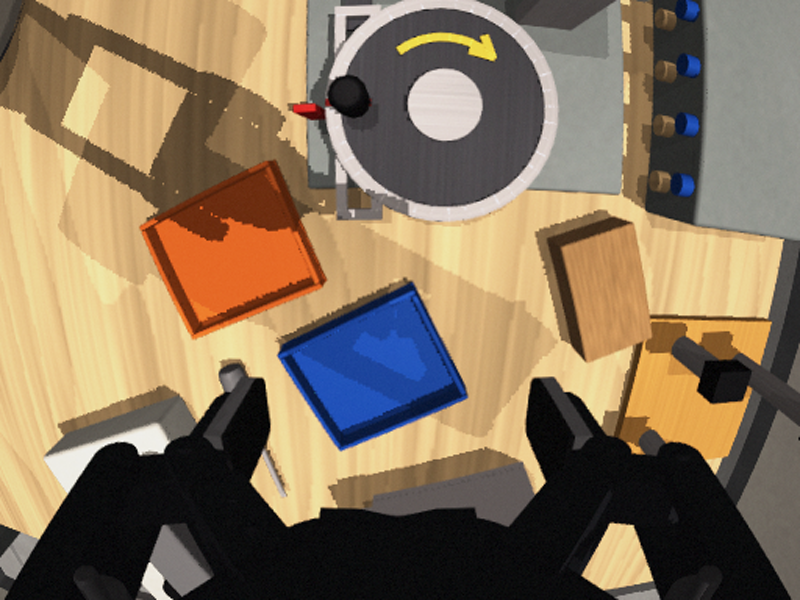

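The wheel rim is centred near (442,110), the hub disc at (445,104), the handle top at (348,97) and the red post at (308,110). Both trays are unchanged. I fit the rim and handle.

Run:
```python
from h import *
cal,im=load('w15')
f=lambda uv,z: onz(cal,np.array(uv)/1.5625,z,True)[:,:2]
# rim: outer white edge points, hand-read
P=f([(557,105),(545,160),(505,205),(440,221),(375,197),(500,12),(545,55)],75)
A=np.c_[2*P,np.ones(len(P))]; x=np.linalg.lstsq(A,(P**2).sum(1),rcond=None)[0]; print("rim",x[:2],np.sqrt(x[2]+x[0]**2+x[1]**2))
# hub disc
g=cv2.cvtColor(im,cv2.COLOR_BGR2GRAY); m=(g>115).astype(np.uint8); k,l,s,ce=cv2.connectedComponentsWithStats(m)
i=l[int(104/1.5625),int(445/1.5625)]; print("hub",s[i],f([ce[i]*1.5625],75),f([ce[i]*1.5625],78))
m=(g<28).astype(np.uint8)[40:80,200:245]; k,l,s,ce=cv2.connectedComponentsWithStats(m)
for i in range(1,k):
    if s[i][4]>40: print("handle dark",s[i],s[i][:2]+[200,40])
print("handle",f([(347,95)],125), f([(348,97)],125))
h1,_=load('w1'); print("w1 handle", onz(h1,np.array([[158,60]])/1.5625,125,True)) 
h2,_=load('w2'); print("w2 handle", onz(h2,np.array([[573,58]])/1.5625,125,True)) 
for c in blobs(colmask(im,"red"),20): q=rect(cal,c,74);print("red",c.min(0),c.max(0),np.round(q[0],1),q[1:])
for col in ("blue","orange"):
    for c in blobs(colmask(im,col),1500)[:3]:
        q=rect(cal,c,26); print(col,np.round(q[0],1),np.round(q[1:],1))
cv2.imwrite("pics/c15.png",cv2.resize(im[30:150,185:365],(800,533),interpolation=cv2.INTER_CUBIC))
```

```text
rim [ 562.84113275 -183.63249197] 79.22621824922844
hub [ 261   44   48   46 1759] [[ 562.27744872 -183.15493724]] [[ 561.9935607  -183.52466808]]
handle dark [ 10   8  27  28 320] [210  48]
handle [[ 502.78623587 -185.99462265]] [[ 503.39295913 -187.15958067]]
w1 handle [[ 499.36384838 -189.20232454  125.        ]]
w2 handle [[ 501.45371716 -183.21046284  125.        ]]
red [188  66] [206  75] [ 470.7 -189.5] (9.80997371673584, 19.77845001220703, 89.37622833251953)
blue [ 516.8 -404.9] [133.7 118.1  28.7]
orange [ 392.9 -300.7] [139.7 113.6  23.3]
```

View pics/c15.png

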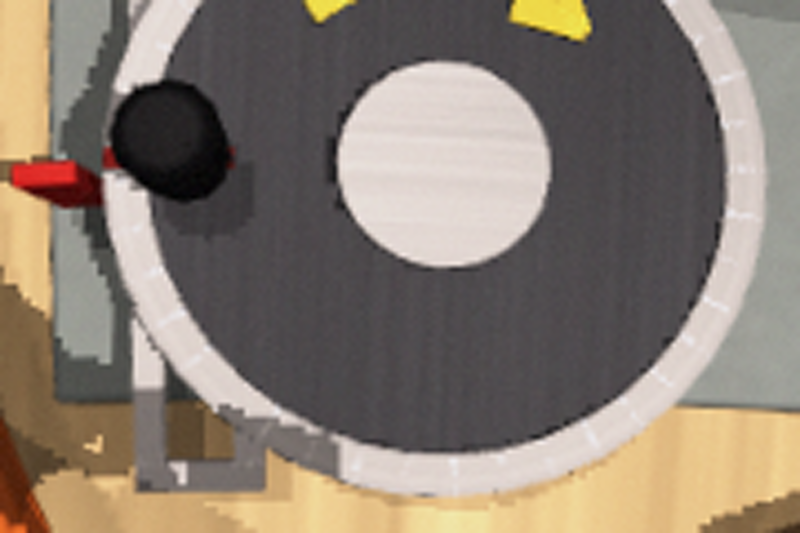

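Hub is about (562.5,-183.4) and handle about (502.8,-186), which puts the wheel at q≈0. I'll grip the handle with the jaws along the machine's x.

>>> carry_out:
  rows: "1 0.94 -0.24 0 0; 1 0.94 -0.24 0 0; 1 0.94 -0.24 0.2 0; 1 0.93 -0.24 0.5 0; 1 0 0 0.8 0; 1 0 0 0 0"

```text
clock: 36.4
eef_pos: [501.5, -182.9, 222.2]
tcp_rot: [-3.139, -0.001, 1.611]
contact_force: [-0.3, 0.8, -0.2]
opening: 0.993
```

```bash
python3 -c "
from h import *
s=st(); cal,im=snap('wrist','w16'); print(proj(cal,[[*s['eef_pos'][:2],125],[502.8,-186,125]],True)*1.5625)
d=np.array([502.8,-186])-s['eef_pos'][:2]; y=s['tcp_rot'][2]; print(d, d@[np.cos(y),np.sin(y)]/30, d@[np.sin(y),-np.cos(y)]/30)"
```

```text
t36.40 tcp [ 501.5 -182.9  222.2] rpy [-3.139e+00 -1.000e-03  1.611e+00] q [-0.35  0.25  1.86  0.    1.04 -0.39] F [-0.3  0.8 -0.2] op 0.993
[[399.02862571 313.26148671]
 [401.4369448  319.17793401]]
[ 1.33371113 -3.07974829] -0.10437995111740797 0.04024892170456121
```

View pics/w16.png

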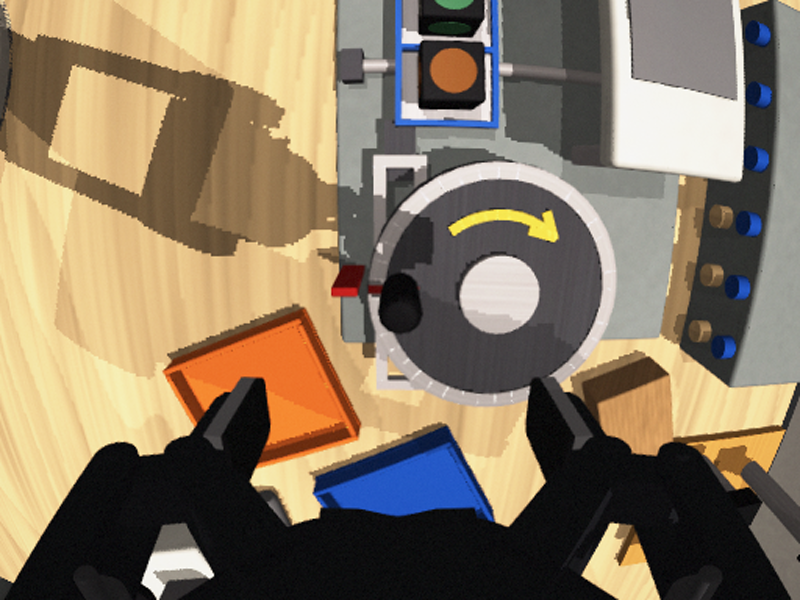

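Handle top is at (400,317), matching the prediction (401,319). Descending and closing.

>>> carry_out:
  rows: "1 -0.1 0.04 0.9 0; 1 0 0 0.9 0; 1 0 0 0.9 0; 1 0 0 0.9 0; 1 0 0 0.2 0; 0.5 0 0 0 0; 0.15 0 0 0 0; 0.1 0 0 0 0; 0.1 0 0 0 0; 0.1 0 0 0 0; 0.1 0 0 0 0"
  newtons: 35

```text
clock: 37.83
eef_pos: [502.9, -187.4, 109.9]
tcp_rot: [-3.14, -0.0, 1.61]
contact_force: [-8.3, 0.4, 12.1]
opening: 0.252
```

```bash
python3 -c "
from h import *
s=st(); cal,im=snap('wrist','w17')"
```

```text
t37.83 tcp [ 502.9 -187.4  109.9] rpy [-3.14 -0.    1.61] q [-0.36  0.4   1.94 -0.    0.8  -0.4 ] F [-8.3  0.4 12.1] op 0.252
```

View pics/w17.png

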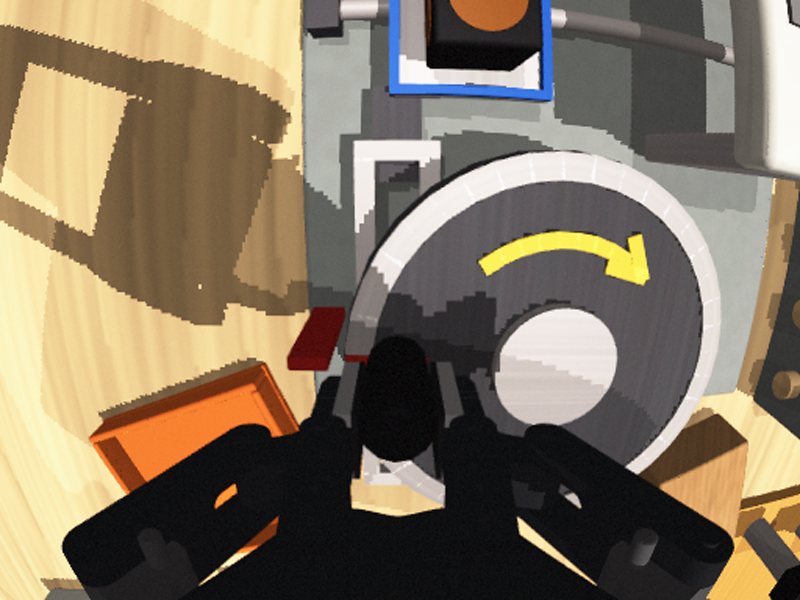

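Handle is held between the pads and the mark is aligned. Now turning in 10° steps, a quarter per call.

>>> carry_out:
  rows: "0.1 0.347 0.03 0 0; 0.1 0.337 0.09 0 0; 0.1 0.316 0.147 0 0; 0.1 0.286 0.2 0 0; 0.1 0.246 0.246 0 0; 0.1 0.2 0.286 0 0; 0.1 0.147 0.316 0 0; 0.1 0.09 0.337 0 0; 0.1 0.03 0.347 0 0"

```text
clock: 39.0
eef_pos: [562.9, -126.7, 110.0]
tcp_rot: [3.14, 0.003, 1.611]
contact_force: [-1.8, -14.6, 6.2]
opening: 0.253
```

```bash
cat >> h.py <<'E'
def hq():
    s=st(); m=np.radians(2.2); d=s['eef_pos'][:2]-[562.5,-183.4]
    mx=d@[np.cos(m),np.sin(m)]; my=d@[-np.sin(m),np.cos(m)]
    print("machine",mx,my,"r",np.hypot(mx,my),"q",np.degrees(np.arctan2(my,-mx)))
E
python3 -c "
from h import *
hq(); snap('wrist','w18')"
```

```text
t39.00 tcp [ 562.9 -126.7  110. ] rpy [3.140e+00 3.000e-03 1.611e+00] q [-0.22  0.45  1.85 -0.    0.83 -0.26] F [ -1.8 -14.6   6.2] op 0.253
machine 2.56107503019356 56.682567617880714 r 56.740396342164374 q 92.58702214228053
```

View pics/w18.png

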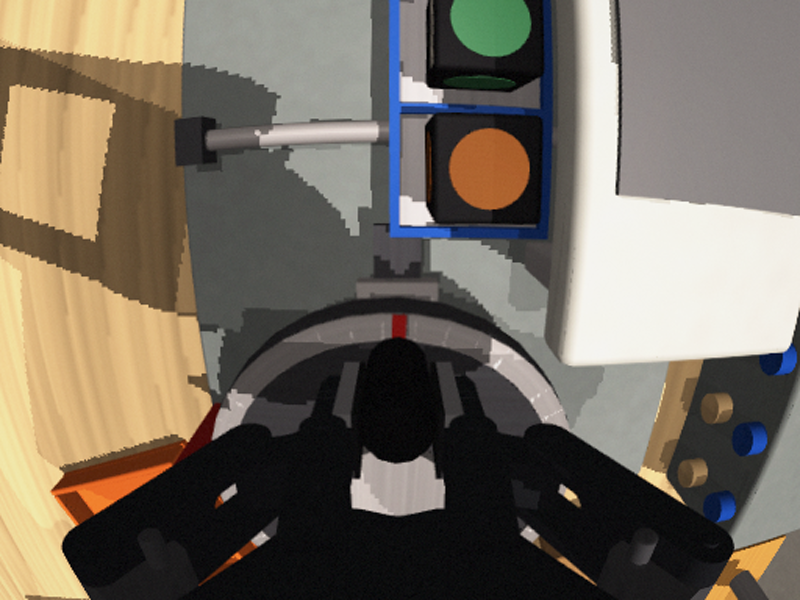

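The wheel is at about 90°, the carriage is moving, and the cubes stand upright in their bays. On to the second quarter.

>>> carry_out:
  rows: "0.1 -0.03 0.347 0 0; 0.1 -0.09 0.337 0 0; 0.1 -0.147 0.316 0 0; 0.1 -0.2 0.286 0 0; 0.1 -0.246 0.246 0 0; 0.1 -0.286 0.2 0 0; 0.1 -0.316 0.147 0 0; 0.1 -0.337 0.09 0 0; 0.1 -0.347 0.03 0 0; 0.1 0 0 0 0"

```text
clock: 40.3
eef_pos: [622.8, -183.6, 109.9]
tcp_rot: [-3.139, 0.0, 1.61]
contact_force: [-7.3, -0.4, 13.1]
opening: 0.254
```

```bash
python3 -c "
from h import *
hq(); snap('wrist','w19')"
```

```text
t40.30 tcp [ 622.8 -183.6  109.9] rpy [-3.139  0.     1.61 ] q [-0.29  0.55  1.68 -0.    0.91 -0.33] F [-7.3 -0.4 13.1] op 0.254
machine 60.28446665555319 -2.488131543572172 r 60.33579135573365 q -177.63656248389233
```

View pics/w19.png

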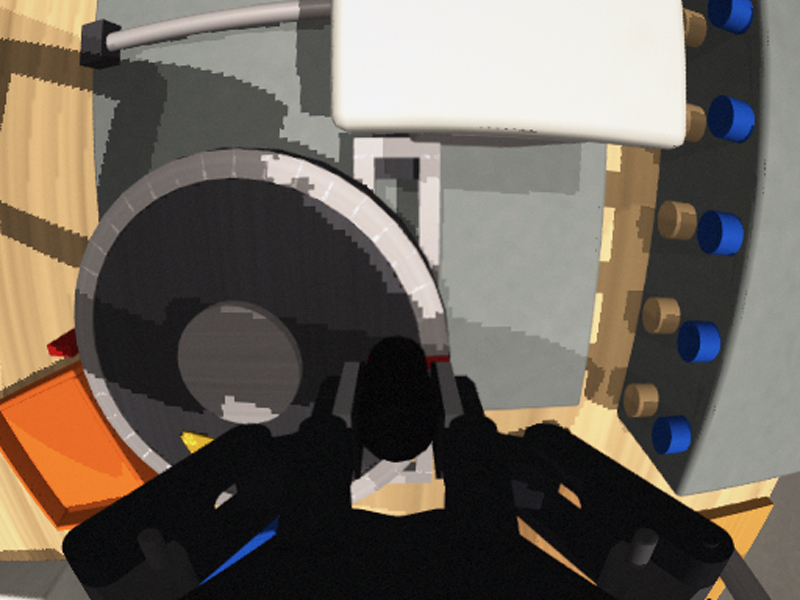

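Half way: the handle is on the far side at (397,400) and the carriage is under the bar. Continuing.

>>> carry_out:
  rows: "0.1 -0.347 -0.03 0 0; 0.1 -0.337 -0.09 0 0; 0.1 -0.316 -0.147 0 0; 0.1 -0.286 -0.2 0 0; 0.1 -0.246 -0.246 0 0; 0.1 -0.2 -0.286 0 0; 0.1 -0.147 -0.316 0 0; 0.1 -0.09 -0.337 0 0; 0.1 -0.03 -0.347 0 0"

```text
clock: 41.48
eef_pos: [567.4, -246.7, 110.0]
tcp_rot: [3.138, 0.003, 1.61]
contact_force: [2.7, -6.6, 5.8]
opening: 0.256
```

```bash
python3 -c "
from h import *
hq()"
```

```text
t41.48 tcp [ 567.4 -246.7  110. ] rpy [3.138e+00 3.000e-03 1.610e+00] q [-0.41  0.5   1.76 -0.    0.87 -0.45] F [ 2.7 -6.6  5.8] op 0.256
machine 2.5014222079236466 -63.45022413630133 r 63.49951225016748 q -92.25762408998736
```

>>> carry_out:
  rows: "0.1 0.03 -0.347 0 0; 0.1 0.09 -0.337 0 0; 0.1 0.147 -0.316 0 0; 0.1 0.2 -0.286 0 0; 0.1 0.246 -0.246 0 0; 0.1 0.286 -0.2 0 0; 0.1 0.316 -0.147 0 0; 0.1 0.337 -0.09 0 0; 0.1 0.347 -0.03 0 0; 0.1 0 0 0 0; 0.1 0 0 0 0"

```text
clock: 42.85
eef_pos: [502.9, -187.0, 109.8]
tcp_rot: [-3.14, -0.001, 1.61]
contact_force: [-6.7, 1.3, 16.9]
opening: 0.258
```

```bash
python3 -c "
from h import *
hq(); snap('wrist','w20')"
```

```text
t42.85 tcp [ 502.9 -187.   109.8] rpy [-3.14e+00 -1.00e-03  1.61e+00] q [-0.36  0.4   1.94 -0.    0.8  -0.4 ] F [-6.7  1.3 16.9] op 0.258
machine -59.6993845472935 -1.3339998027555604 r 59.714286990630455 q -1.2800775373565276
```

View pics/w20.png

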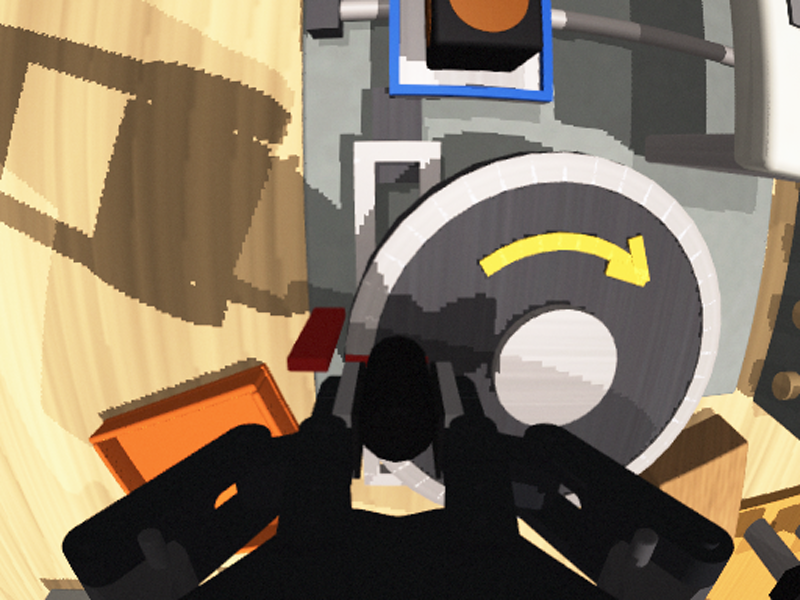

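The view is identical to before the turn: handle back at the red mark. Releasing and rising.

>>> carry_out:
  rows: "0.5 0 0 0 0; 1 0 0 0 0; 1 0 0 0 0; 1 0 0 0 0; 1 0 0 -0.5 0; 1 0 0 -1 0; 1 0 0 -1 0; 1 0 0 -1 0; 1 0 0 -1 0; 1 0 0 0 0"

```text
clock: 44.15
eef_pos: [505.4, -187.9, 247.3]
tcp_rot: [3.137, 0.002, 1.61]
contact_force: [-0.3, 0.1, -1.2]
opening: 1.001
```

```bash
python3 -c "
from h import *
hq(); snap('wrist','w21')"
```

```text
t44.15 tcp [ 505.4 -187.9  247.3] rpy [3.137e+00 2.000e-03 1.610e+00] q [-0.36  0.22  1.83  0.    1.09 -0.4 ] F [-0.3  0.1 -1.2] op 1.001
machine -57.25512755613683 -2.3064118662832804 r 57.30156339199159 q -2.3068022224546376
```

View pics/w21.png

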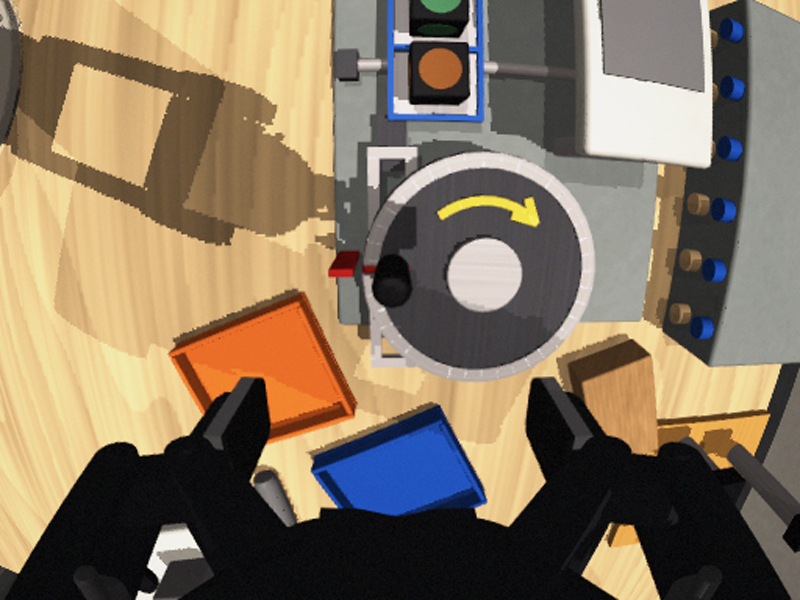

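Carriage home, wheel at the mark, and cubes in place (amber window at (441,69)). Now locate the amber cube for pickup.

Run:
```python
from h import *
cal,im=load('w21')
for P in [(441,69)]:
    a=onz(cal,np.array([P])/1.5625,84,True)[0,:2]; print(a)
s=r.sense(); d=a-s['eef_pos'][:2]; y=s['tcp_rot'][2]; print(d, d@[np.cos(y),np.sin(y)]/30, d@[np.sin(y),-np.cos(y)]/30)
for col in ("blue","orange"):
    for c in blobs(colmask(im,col),1500)[:3]:
        q=rect(cal,c,26); print(col,np.round(q[0],1),np.round(q[1:],1))
```

```text
[526.67200326 -55.66906865]
[ 22.20371198 131.90640094] 4.3643179178669005 0.9127246361387117
blue [ 515.4 -400.9] [135.6 126.6  28.3]
orange [ 392.6 -298.1] [140.1 118.3  23.5]
```

>>> carry_out:
  rows: "0.75 0.88 0.18 0 0; 0.75 0.88 0.18 0 0; 0.75 0.88 0.18 0 0; 0.75 0.88 0.18 0 0; 0.75 0.83 0.18 0.3 0; 0.75 0 0 0.9 0; 0.75 0 0 0.9 0; 0.75 0 0 0 0"
  newtons: 40

```text
clock: 45.2
eef_pos: [523.7, -55.6, 178.6]
tcp_rot: [-3.136, -0.001, 1.61]
contact_force: [-0.6, 0.4, 0.7]
opening: 0.748
```

```bash
python3 -c "
from h import *
s=st(); cal,im=snap('wrist','w22'); print(proj(cal,[[*s['eef_pos'][:2],84],[526.7,-55.7,84]],True)*1.5625)"
```

```text
t45.20 tcp [523.7 -55.6 178.6] rpy [-3.136e+00 -1.000e-03  1.610e+00] q [-0.11  0.29  1.91  0.    0.95 -0.15] F [-0.6  0.4  0.7] op 0.748
[[399.62436975 314.9235554 ]
 [405.64008546 315.33823384]]
```

View pics/w22.png

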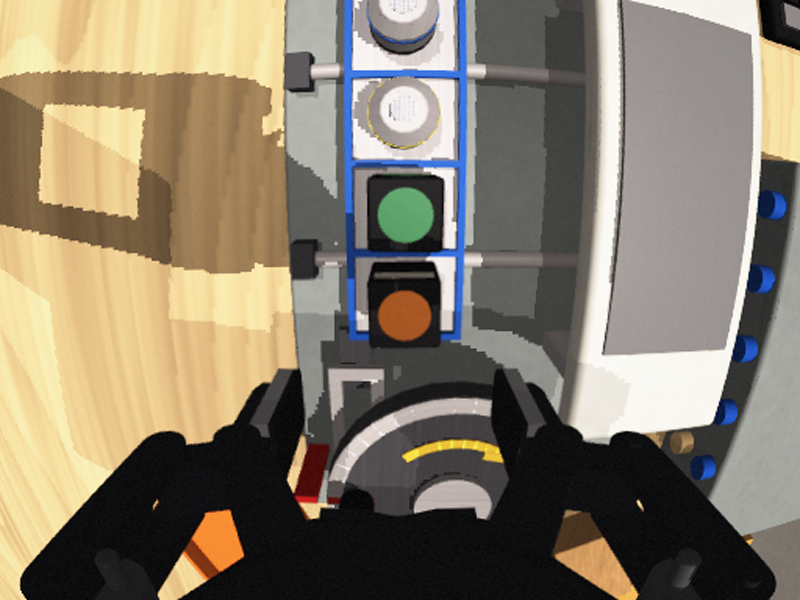

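All four parts are still upright in the bays. The amber cube is at (405,315), 3 mm off along the jaws, so I correct that and grip.

>>> carry_out:
  rows: "0.75 0 0.1 0.9 0; 0.75 0 0 0.9 0; 0.75 0 0 0.9 0; 0.75 0 0 0.7 0; 0.75 0 0 0.1 0; 0.2 0 0 0 0; 0.2 0 0 0 0; 0.2 0 0 0 0; 0.2 0 0 0 0; 0.2 0 0 -0.5 0; 0.2 0 0 -1 0; 0.2 0 0 -1 0"

```text
clock: 46.75
eef_pos: [528.7, -55.8, 152.7]
tcp_rot: [3.141, -0.0, 1.61]
contact_force: [-0.2, 0.1, -1.2]
opening: 0.415
```

>>> carry_out:
  rows: "0.2 0 0 -1 0; 0.2 -0.5 -0.8 -0.8 0; 0.2 -0.5 -0.9 0 0; 0.2 -0.5 -0.9 0 0; 0.2 -0.5 -0.9 0 0; 0.2 -0.9 0 0 0.6; 0.2 0 0 0 1; 0.2 0 0 0 1; 0.2 0 0 0 1; 0.2 0 0 0 1; 0.2 0 0 0 1; 0.2 0 0 0 1"

```text
clock: 48.25
eef_pos: [427.3, -146.9, 206.0]
tcp_rot: [3.141, -0.001, 0.684]
contact_force: [0.2, -0.9, -1.1]
opening: 0.416
```

>>> carry_out:
  rows: "0.2 0 0 0 1; 0.2 0 0 0 1; 0.2 0 0 0 0"

```text
clock: 48.62
eef_pos: [427.4, -146.9, 205.8]
tcp_rot: [3.141, -0.001, 0.41]
contact_force: [1.1, -0.0, -0.4]
opening: 0.416
```

```bash
python3 -c "
from h import *
s=st(); cal,im=snap('wrist','w23')
for col in ('blue','orange'):
    for c in blobs(colmask(im,col),1500)[:3]:
        q=rect(cal,c,26); print(col,np.round(q[0],1),np.round(q[1:],1),c.min(0),c.max(0))
"
```

```text
t48.62 tcp [ 427.4 -146.9  205.8] rpy [ 3.141e+00 -1.000e-03  4.100e-01] q [-0.33  0.14  2.04  0.    0.96  0.83] F [ 1.1 -0.  -0.4] op 0.416
blue [ 515.4 -400.4] [135.8 127.8  28.9] [420 140] [499 244]
blue [525.5  26.6] [ 71.  218.2   2.3] [55  0] [247  89]
orange [ 398.3 -295.2] [127.6 118.7  23.2] [312 194] [409 285]
orange [ 314.  -196.2] [68.4 69.  23.5] [226 250] [283 297]
```

View pics/w23.png

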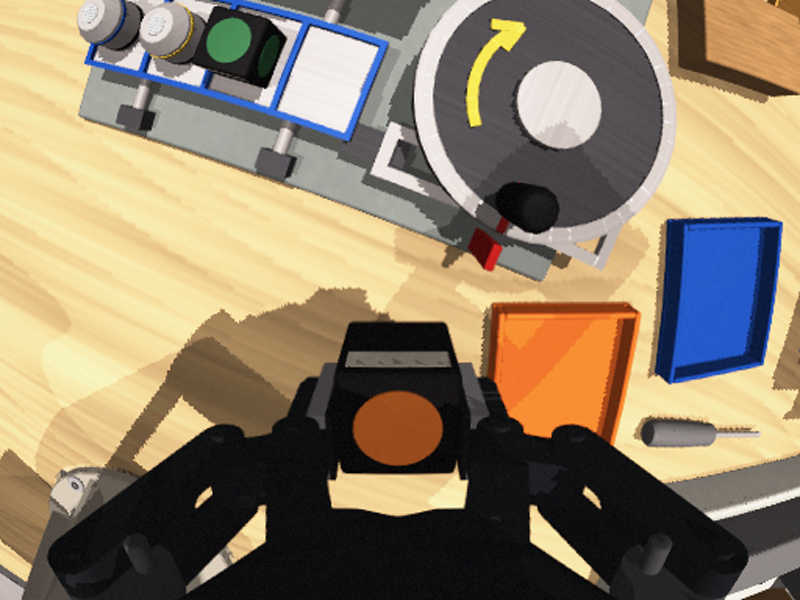

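>>> carry_out:
  rows: "0.2 -0.45 0.85 0.1 0; 0.2 -0.45 0.85 0.2 0; 0.2 -0.45 0.85 0.2 0; 0.2 -0.45 0.85 0.5 0; 0.2 -0.43 0.86 0.5 0; 0.2 0 0 0 0"

```text
clock: 49.42
eef_pos: [416.3, -291.9, 159.4]
tcp_rot: [-3.141, 0.001, 0.41]
contact_force: [0.2, 0.2, -0.9]
opening: 0.415
```

```bash
python3 -c "
from h import *
s=st(); cal,im=snap('wrist','w24')
for col in ('blue','orange'):
    for c in blobs(colmask(im,col),1500)[:3]:
        q=rect(cal,c,26); print(col,np.round(q[0],1),np.round(q[1:],1),c.min(0),c.max(0))
"
```

```text
t49.42 tcp [ 416.3 -291.9  159.4] rpy [-3.141e+00  1.000e-03  4.100e-01] q [-0.61  0.29  1.96 -0.    0.89  0.55] F [ 0.2  0.2 -0.9] op 0.415
blue [ 515.9 -404.8] [132.4 120.3  28.8] [345  69] [455 210]
orange [ 409.8 -293.5] [ 97.1 113.7  23.5] [190 140] [318 241]
orange [ 330.6 -328.9] [57.9 58.4 23.6] [226 250] [283 297]
```

View pics/w24.png

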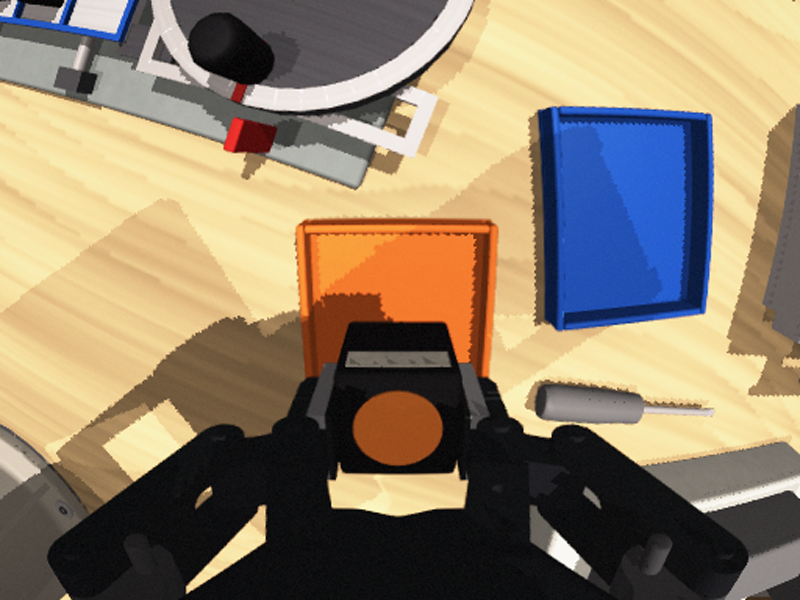

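Tray is unmoved, square to the jaws and centred, with its far wall from (300,222) to (497,222). Lowering the amber cube.

>>> carry_out:
  rows: "0.2 0 0 0.9 0; 0.2 0 0 0.9 0; 0.2 0 0 0.9 0; 0.2 0 0 0.9 0; 0.2 0 0 0.35 0; 0.2 0 0 0.1 0; 0.58 0 0 0 0; 0.58 0 0 0 0; 0.58 0 0 0 0; 0.58 0 0 -0.5 0; 0.6 0 0 -1 0; 0.6 0 0 -1 0"

```text
clock: 50.98
eef_pos: [416.8, -290.7, 115.0]
tcp_rot: [-3.142, 0.0, 0.409]
contact_force: [-0.1, -0.4, -0.0]
opening: 0.597
```

>>> carry_out:
  rows: "0.75 0 0 -1 0; 0.75 0 0 -1 0; 0.75 0 0 -0.5 -1; 0.75 0 0 0 -1; 0.75 0 0 0 -1; 0.75 0 0 0 -1; 0.75 0 0 0 -1; 0.75 0 0 0 -1; 0.75 0 0 0 -1; 0.75 0 0 0 -1; 0.75 0 0 0 -0.6; 0.75 0 0 0 0"

```text
clock: 52.48
eef_pos: [416.8, -290.8, 189.3]
tcp_rot: [3.141, 0.0, 1.61]
contact_force: [0.0, -0.9, -0.1]
opening: 0.756
```

```bash
python3 -c "
from h import *
s=st(); cal,im=snap('wrist','w25')
d=np.array([524.5,-8.5])-s['eef_pos'][:2]; y=s['tcp_rot'][2]; print(d, d@[np.cos(y),np.sin(y)]/30, d@[np.sin(y),-np.cos(y)]/30)
"
```

```text
t52.48 tcp [ 416.8 -290.8  189.3] rpy [3.141 0.    1.61 ] q [-0.61  0.25  1.94  0.    0.95 -0.65] F [ 0.  -0.9 -0.1] op 0.756
[107.70905403 282.2627679 ] 9.262624143245025 3.9520634618868256
```

View pics/w25.png

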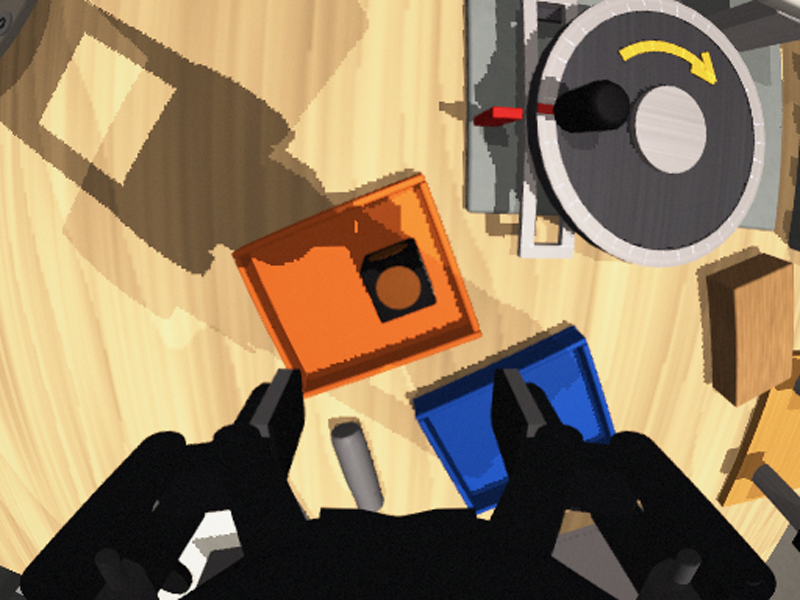

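Amber cube stands in the orange tray at (398,285). Next is the green cube.

>>> carry_out:
  rows: "0.75 0.93 0.4 0 0; 0.75 0.93 0.4 0 0; 0.75 0.93 0.4 0 0; 0.75 0.93 0.4 0 0; 0.75 0.93 0.4 0 0; 0.75 0.93 0.4 0 0; 0.75 0.93 0.4 0 0; 0.75 0.93 0.4 0 0; 0.75 0.93 0.4 0 0; 0.75 0.9 0.38 0 0; 0.75 0 0 0 0"

```text
clock: 53.9
eef_pos: [525.7, -6.8, 188.8]
tcp_rot: [3.141, -0.0, 1.611]
contact_force: [0.1, -0.7, -0.1]
opening: 0.751
```

```bash
python3 -c "
from h import *
s=st(); cal,im=snap('wrist','w26')
print(proj(cal,[[*s['eef_pos'][:2],84]],True))
hsv=cv2.cvtColor(im,cv2.COLOR_BGR2HSV); m=cv2.inRange(hsv,(55,80,50),(90,255,255))
k,l,c,ce=cv2.connectedComponentsWithStats(m)
for i in range(1,k):
    if c[i][4]>150:
        a=onz(cal,[ce[i]],84,True)[0,:2]; d=a-s['eef_pos'][:2]; y=s['tcp_rot'][2]; print(ce[i],a,d, d@[np.cos(y),np.sin(y)]/30, d@[np.sin(y),-np.cos(y)]/30)
"
```

```text
t53.90 tcp [525.7  -6.8 188.8] rpy [ 3.141 -0.     1.611] q [-0.02  0.27  1.91  0.    0.96 -0.06] F [ 0.1 -0.7 -0.1] op 0.751
[[254.93758462 197.26959768]]
[252.98441247 196.44244604] [524.08819579  -6.12495131] [-1.59335671  0.63683126] 0.023326906621287828 -0.05222397864346554
```

View pics/w26.png

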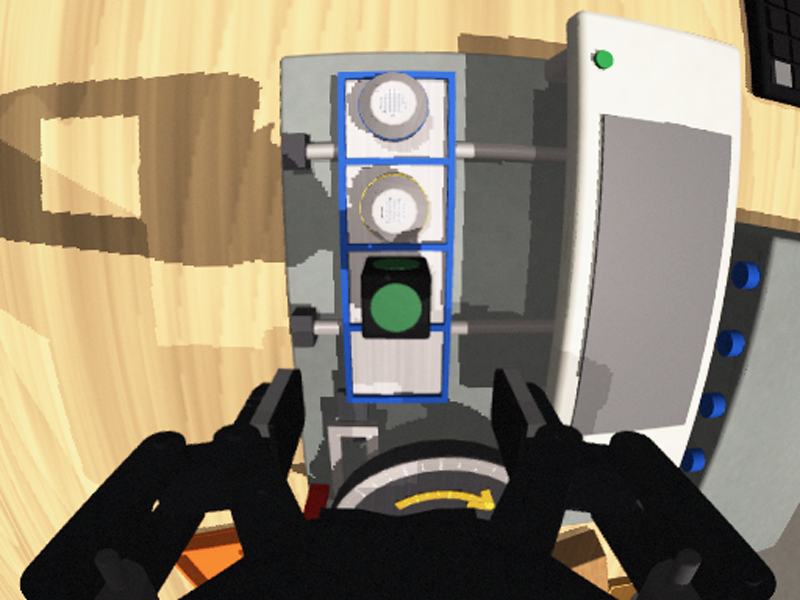

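Green cube at (396,307), aligned. Picking.

>>> carry_out:
  rows: "0.75 0 -0.05 0.9 0; 0.75 0 0 0.9 0; 0.75 0 0 0.9 0; 0.75 0 0 0.9 0; 0.75 0 0 0.26 0; 0.2 0 0 0 0; 0.2 0 0 0 0; 0.2 0 0 0 0; 0.2 0 0 0 0; 0.2 0 0 -0.5 0; 0.2 0 0 -1 0; 0.2 0 0 -1 0"

```text
clock: 55.45
eef_pos: [523.5, -8.1, 149.2]
tcp_rot: [-3.141, -0.0, 1.61]
contact_force: [0.0, 0.1, -0.5]
opening: 0.416
```

>>> carry_out:
  rows: "0.2 0 0 -1 0; 0.2 -0.91 -0.52 -0.4 0; 0.2 -0.91 -0.52 0 0; 0.2 -0.91 -0.52 0 0; 0.2 -0.91 -0.52 0 0; 0.2 -0.91 -0.52 0 0; 0.2 -0.91 -0.52 0 0; 0.2 -0.91 -0.52 0 0; 0.2 -0.91 -0.52 0 0; 0.2 -0.91 -0.51 0 0; 0.2 -0.91 -0.51 0 0; 0.2 -0.91 -0.51 0 0"

```text
clock: 56.95
eef_pos: [364.4, -315.8, 190.6]
tcp_rot: [3.141, 0.0, 1.61]
contact_force: [0.3, -0.3, -0.6]
opening: 0.419
```

>>> carry_out:
  rows: "0.2 0 0 0 1; 0.2 0 0 0 1; 0.2 0 0 0 1; 0.2 0 0 0 1; 0.2 0 0 0 1; 0.2 0 0 0 1; 0.2 0 0 0 1; 0.2 0 0 0 1; 0.2 0 0 0.3 0.6; 0.2 0 0 0.6 0; 0.2 0 0 0 0"

```text
clock: 58.32
eef_pos: [364.3, -314.4, 162.5]
tcp_rot: [-3.14, 0.001, 0.41]
contact_force: [0.1, 0.7, -0.4]
opening: 0.415
```

```bash
python3 -c "
from h import *
s=st(); cal,im=snap('wrist','w27')
d=np.array([366,-313.5])-s['eef_pos'][:2]; y=s['tcp_rot'][2]; print(d, d@[np.cos(y),np.sin(y)]/30, d@[np.sin(y),-np.cos(y)]/30)
"
```

```text
t58.33 tcp [ 364.3 -314.4  162.5] rpy [-3.14e+00  1.00e-03  4.10e-01] q [-0.72  0.25  2.02  0.    0.88  0.45] F [ 0.1  0.7 -0.4] op 0.415
[1.72144874 0.86955658] 0.06417822586855287 -0.0037348530396611106
```

View pics/w27.png

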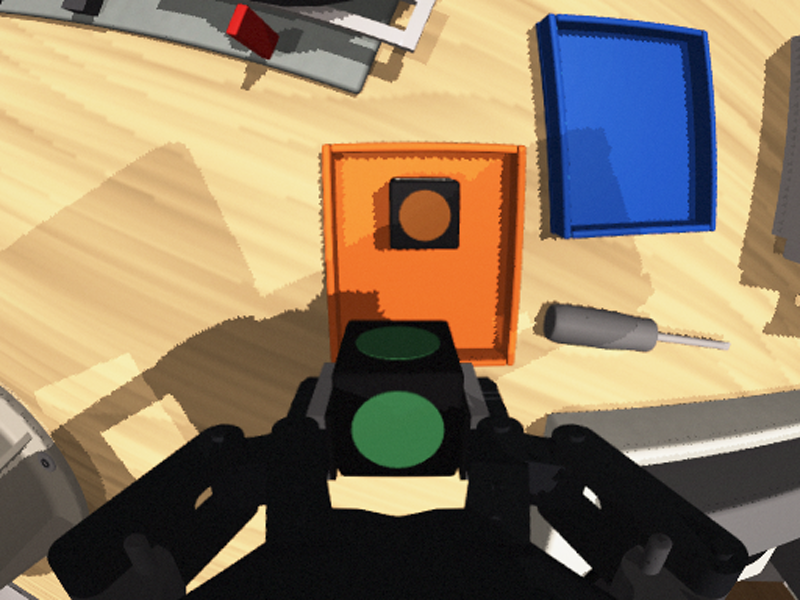

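The orange tray has been knocked: it now spans (322,145)–(524,365), with the amber cube still standing inside at (425,215). I re-measure it.

```bash
python3 -c "
from h import *
s=r.sense(); cal,im=load('w27')
f=lambda uv,z: np.round(onz(cal,np.array(uv)/1.5625,z,True)[:,:2],1)
C=f([(322,145),(524,146),(513,366),(330,364)],26); print(C, C.mean(0))
for i in range(4): d=C[(i+1)%4]-C[i]; print(np.hypot(*d),np.degrees(np.arctan2(d[1],d[0])))
a=f([(425,215)],49)[0]; print('amber',a)
for col in ('blue','orange'):
    for c in blobs(colmask(im,col),1500)[:3]:
        q=rect(cal,c,26); print(col,np.round(q[0],1),np.round(q[1:],1),c.min(0),c.max(0))
"
```

```text
[[ 424.  -242.9]
 [ 469.4 -345.6]
 [ 347.5 -400.4]
 [ 303.8 -294.8]] [ 386.175 -320.925]
112.28735458634691 -66.15149108568956
133.65122520949814 -155.7937562358483
114.28495089030747 112.48103180369111
130.9261242075087 23.3537386698808
amber [ 412.2 -308.6]
blue [ 515.6 -404.7] [132.5 120.4  28.6] [344   9] [457 151]
orange [ 386.6 -320.7] [132.8 113.6  23.6] [206  91] [335 233]
```

>>> carry_out:
  rows: "0.2 -0.31 0.49 0 0; 0.2 0 0 0.8 0; 0.2 0 0 0.8 0; 0.2 0 0 0 0"

```text
clock: 58.88
eef_pos: [361.6, -332.5, 114.1]
tcp_rot: [-3.14, 0.001, 0.409]
contact_force: [-0.5, -0.1, 0.3]
opening: 0.414
```

```bash
python3 -c "
from h import *
s=st(); cal,im=snap('wrist','w28')"
```

```text
t58.88 tcp [ 361.6 -332.5  114.1] rpy [-3.14e+00  1.00e-03  4.09e-01] q [-0.75  0.34  2.03 -0.    0.77  0.42] F [-0.5 -0.1  0.3] op 0.414
```

View pics/w28.png

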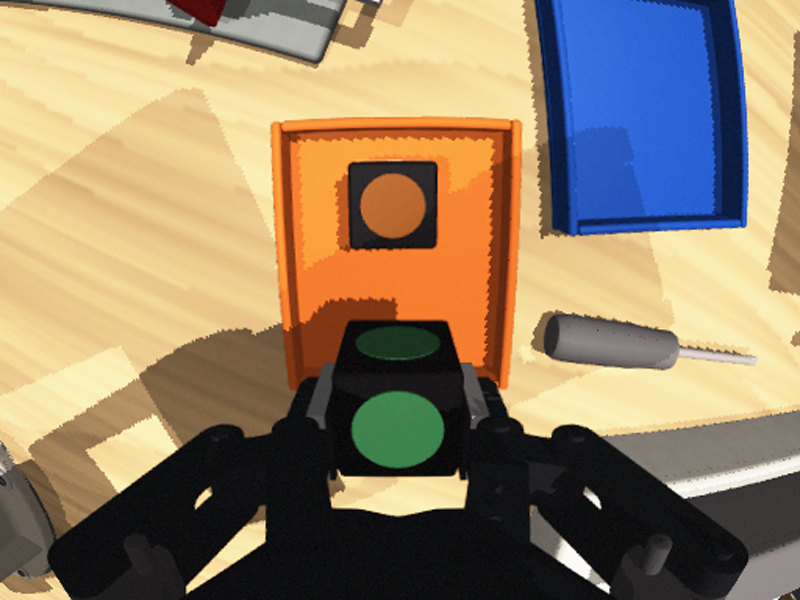

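```bash
python3 -c "
from h import *
s=r.sense(); cal,im=load('w1')
f=lambda c,uv,z: np.round(onz(c,np.array(uv)/1.5625,z,True)[:,:2],1)
for z in (0,50): print(f(cal,[(500,275),(578,425),(762,190)],z))
cal,im=load('w28'); print(f(cal,[(545,440),(800,395)],50))
"
```

```text
[[ 313.2 -452.5]
 [ 139.6 -560.5]
 [ 420.2 -768.3]]
[[ 326.  -440.9]
 [ 172.9 -536.1]
 [ 420.3 -719.4]]
[[ 338.8 -422.4]
 [ 420.3 -586.4]]
```

The balance is about 115 mm from the gripper, so it is clear. Lowering the green cube.

>>> carry_out:
  rows: "0.2 0 0 0.9 0; 0.2 0 0 0.9 0; 0.2 0 0 0.6 0; 0.2 0 0 0.12 0; 0.58 0 0 0 0; 0.58 0 0 0 0; 0.58 0 0 0 0; 0.58 0 0 -0.5 0; 0.6 0 0 -1 0; 0.6 0 0 -1 0; 0.75 0 0 -1 0; 0.75 0 0 -1 0"

```text
clock: 60.42
eef_pos: [362.2, -332.2, 176.3]
tcp_rot: [3.141, -0.0, 0.409]
contact_force: [0.7, 0.5, -0.4]
opening: 0.749
```

>>> carry_out:
  rows: "0.75 0 0 -0.5 -1; 0.75 0 0 0 -1; 0.75 0 0 0 -1; 0.75 0 0 0 -1; 0.75 0 0 0 -1; 0.75 0 0 0 -1; 0.75 0 0 0 -1; 0.75 0 0 0 -1; 0.75 0 0 0 -0.6; 0.75 0 0 0 0"

```text
clock: 61.68
eef_pos: [362.3, -332.2, 190.0]
tcp_rot: [3.141, 0.001, 1.61]
contact_force: [0.5, 0.3, 0.7]
opening: 0.749
```

```bash
python3 -c "
from h import *
s=st(); cal,im=snap('wrist','w29')
d=np.array([521.5,42.5])-s['eef_pos'][:2]; y=s['tcp_rot'][2]; print(d, d@[np.cos(y),np.sin(y)]/30, d@[np.sin(y),-np.cos(y)]/30)
"
```

```text
t61.67 tcp [ 362.3 -332.2  190. ] rpy [3.141e+00 1.000e-03 1.610e+00] q [-0.75  0.22  1.98  0.    0.94 -0.78] F [0.5 0.3 0.7] op 0.749
[159.22772554 374.69804096] 12.274714500566322 5.7879507039010125
```

View pics/w29.png

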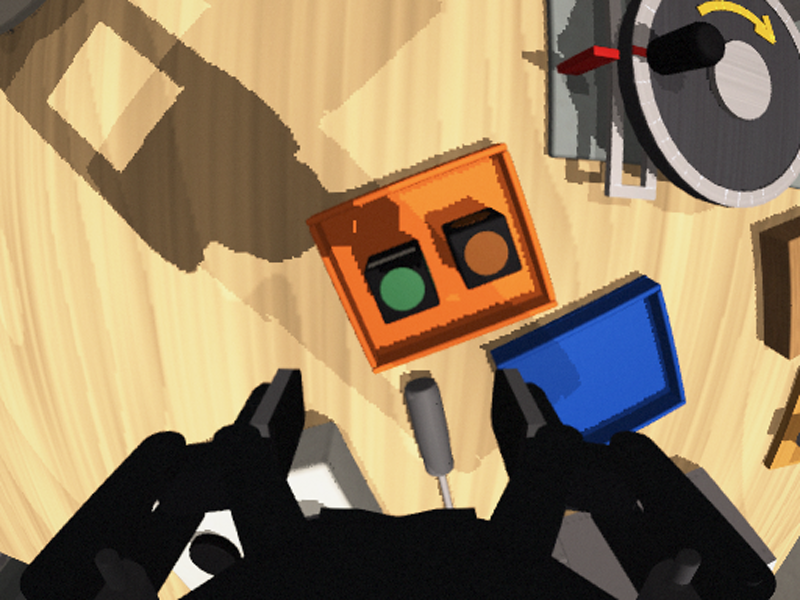

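Both cubes stand in the orange tray, green at (402,287) and amber at (486,253). Next is the yellow-ring objective.

>>> carry_out:
  rows: "0.75 0.95 0.45 0 0; 0.75 0.95 0.45 0 0; 0.75 0.95 0.45 0 0; 0.75 0.95 0.45 0 0; 0.75 0.95 0.45 0 0; 0.75 0.95 0.45 0 0; 0.75 0.95 0.45 0 0; 0.75 0.95 0.45 0 0; 0.75 0.95 0.45 0 0; 0.75 0.95 0.45 0 0; 0.75 0.95 0.45 0 0; 0.75 0.95 0.45 0 0"

```text
clock: 63.22
eef_pos: [511.0, 16.9, 189.6]
tcp_rot: [3.141, 0.0, 1.608]
contact_force: [0.4, 0.9, -0.4]
opening: 0.749
```

>>> carry_out:
  rows: "0.75 0.87 0.39 0 0; 0.75 0 0 0.8 0; 0.75 0 0 0 0"

```text
clock: 63.6
eef_pos: [520.1, 42.7, 164.1]
tcp_rot: [-3.139, 0.0, 1.609]
contact_force: [-0.5, -0.2, 0.3]
opening: 0.748
```

```bash
cat >> h.py <<'E'
def white(cal,im,s,z,box):
    x0,x1,y0,y1=box
    m=(im[y0:y1,x0:x1].min(2)>135).astype(np.uint8); k,l,c,ce=cv2.connectedComponentsWithStats(m)
    for i in range(1,k):
        if c[i][4]>40:
            u=ce[i]+[x0,y0]; a=onz(cal,[u],z,True)[0,:2]; d=a-s['eef_pos'][:2]; y=s['tcp_rot'][2]; print(c[i],u*1.5625,a,d, d@[np.cos(y),np.sin(y)]/30, d@[np.sin(y),-np.cos(y)]/30)
E
python3 -c "
from h import *
s=st(); cal,im=snap('wrist','w30')
print(proj(cal,[[*s['eef_pos'][:2],84]],True)*1.5625)
white(cal,im,s,84,(235,275,180,225))
"
```

```text
t63.60 tcp [520.1  42.7 164.1] rpy [-3.139  0.     1.609] q [ 0.08  0.3   1.93 -0.    0.91  0.04] F [-0.5 -0.2  0.3] op 0.748
[[399.06647794 324.94473212]]
[  0  20  40  25 630] [402.15525794 334.08978175] [521.70114081  38.18135436] [ 1.6199432  -4.50039985] -0.1519852775765318 0.04816917679076572
```

View pics/w30.png

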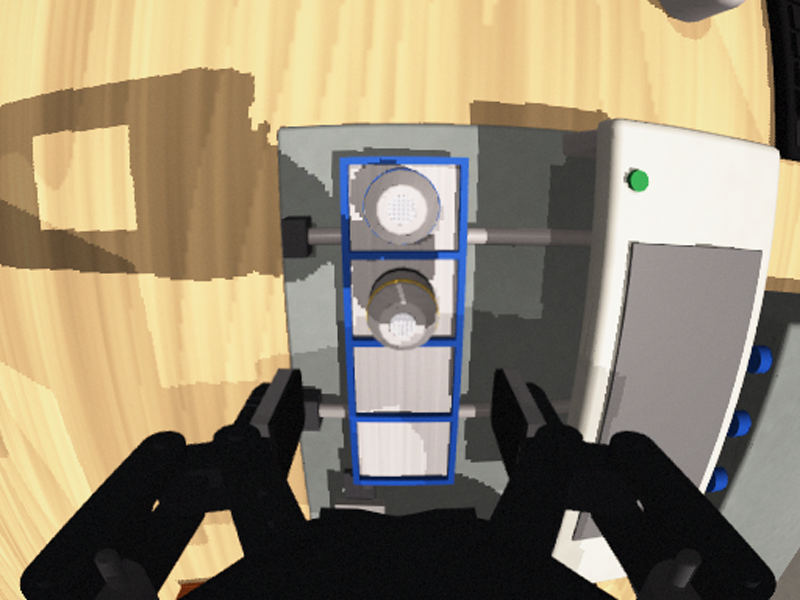

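Yellow-ring objective is centred at (402,326). Picking it and carrying it to the blue tray.

>>> carry_out:
  rows: "0.75 0 0.07 0.9 0; 0.75 0 0 0.9 0; 0.75 0 0 0.9 0; 0.75 0 0 0.3 0; 0.2 0 0 0 0; 0.2 0 0 0 0; 0.2 0 0 0 0; 0.2 0 0 0 0; 0.2 0 0 -0.5 0; 0.2 0 0 -1 0; 0.2 0 0 -1 0; 0.2 0 0 -1 0"

```text
clock: 65.15
eef_pos: [523.5, 42.6, 182.2]
tcp_rot: [3.141, -0.0, 1.61]
contact_force: [1.0, -0.1, -0.9]
opening: 0.39
```

>>> carry_out:
  rows: "0.2 -0.5 0 -0.5 0; 0.2 -1 0 0 0; 0.2 -1 0 0 0; 0.2 -1 0 0 0; 0.2 -1 0 0 0; 0.2 -1 0 0 0; 0.2 -1 0 0 0; 0.2 -1 0 0 0; 0.2 -1 0 0 0; 0.2 -1 0 0 0; 0.2 -1 0 0 0; 0.2 -1 0 0 0"

```text
clock: 66.65
eef_pos: [536.1, -304.0, 195.0]
tcp_rot: [-3.141, -0.0, 1.61]
contact_force: [0.3, 0.3, -1.8]
opening: 0.387
```

>>> carry_out:
  rows: "0.2 -1 0 0 0; 0.2 -1 0 0 0; 0.2 -1 0 0 1; 0.2 0 0 0 1; 0.2 0 0 0 1; 0.2 0 0 0 1; 0.2 0 0 0 1; 0.2 0 0 0 1; 0.2 0 0 0 1; 0.2 0 0 0 0.95; 0.2 0 0 0 0"

```text
clock: 68.03
eef_pos: [539.7, -392.7, 194.9]
tcp_rot: [-3.141, 0.0, 0.501]
contact_force: [0.1, -0.8, -2.0]
opening: 0.392
```

```bash
python3 -c "
from h import *
s=st(); cal,im=snap('wrist','w31')
for col in ('blue','orange'):
    for c in blobs(colmask(im,col),1500)[:3]:
        q=rect(cal,c,26); print(col,np.round(q[0],1),np.round(q[1:],1),c.min(0),c.max(0))
d=np.array([540,-393])-s['eef_pos'][:2]; y=s['tcp_rot'][2]; print(d, d@[np.cos(y),np.sin(y)]/30, d@[np.sin(y),-np.cos(y)]/30)
"
```

```text
t68.03 tcp [ 539.7 -392.7  194.9] rpy [-3.141  0.     0.501] q [-0.63  0.47  1.59 -0.    1.08  0.44] F [ 0.1 -0.8 -2. ] op 0.392
blue [ 527.4 -402.7] [114.7 112.5  28.6] [201 136] [314 241]
orange [ 392.7 -320.5] [140.2 118.4  23.9] [ 93 196] [189 294]
[ 0.25893184 -0.28184361] 0.0030621409091345225 0.012384689778671553
```

View pics/w31.png

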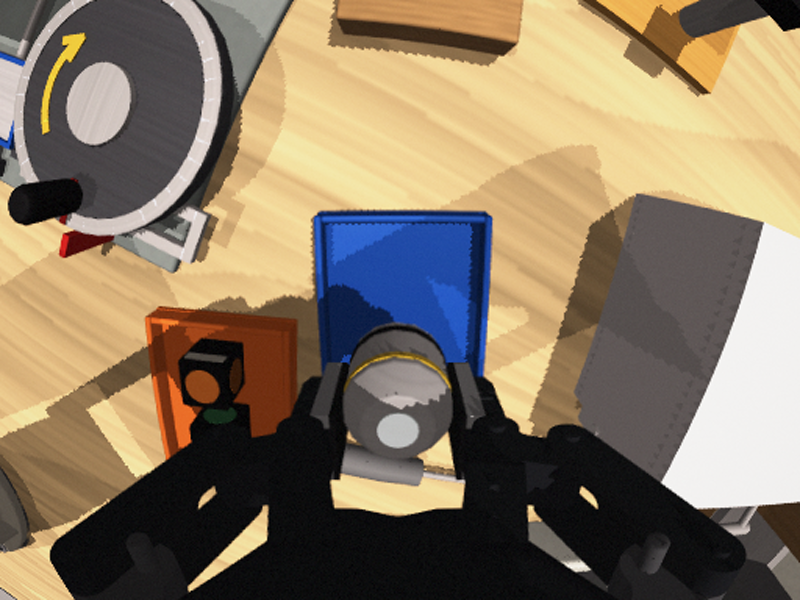

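Blue tray's far wall runs from (315,214) to (490,214), about central. The white box is on the right, with its near bottom corner at (578,395). Checking distances.

```bash
python3 -c "
from h import *
s=r.sense(); cal,im=load('w31')
f=lambda uv,z: np.round(onz(cal,np.array(uv)/1.5625,z,True)[:,:2],1)
print(f([(315,214),(490,214)],26), f([(315,214),(490,214)],26).mean(0)-67*np.array([.878,.479]))
for z in (0,100): print(z,f([(578,395),(637,195),(765,222),(662,485)],z))
"
```

```text
[[ 550.3 -327.2]
 [ 603.6 -424.5]] [ 518.124 -407.943]
0 [[ 517.3 -573.4]
 [ 674.8 -521. ]
 [ 732.6 -649.7]
 [ 474.2 -732. ]]
100 [[ 545.3 -505. ]
 [ 653.  -469.1]
 [ 692.5 -557.1]
 [ 515.8 -613.5]]
```

>>> carry_out:
  rows: "0.2 0.03 0.04 0.9 0; 0.2 0 0 0.9 0; 0.2 0 0 0.9 0; 0.2 0 0 0.9 0; 0.2 0 0 0.9 0; 0.2 0 0 0.6 0; 0.2 0 0 0.12 0; 0.58 0 0 0 0; 0.58 0 0 0 0; 0.58 0 0 0 0; 0.58 0 0 -0.5 0; 0.6 0 0 -1 0"

```text
clock: 69.58
eef_pos: [541.3, -392.3, 83.6]
tcp_rot: [-3.14, 0.001, 0.5]
contact_force: [0.7, 0.1, 0.1]
opening: 0.6
```

>>> carry_out:
  rows: "0.6 0 0 -1 0; 0.75 0 0 -1 0; 0.75 0 0 -1 0; 0.75 0 0 -0.7 0; 0.75 0 0 0 -1; 0.75 0 0 0 -1; 0.75 0 0 0 -1; 0.75 0 0 0 -1; 0.75 0 0 0 -1; 0.75 0 0 0 -1; 0.75 0 0 0 -1; 0.75 0 0 0 -0.95"

```text
clock: 71.08
eef_pos: [542.0, -392.8, 195.7]
tcp_rot: [3.141, 0.001, 1.615]
contact_force: [0.9, 1.0, -0.3]
opening: 0.75
```

```bash
python3 -c "
from h import *
s=st(); cal,im=snap('wrist','w32')
d=np.array([520,94])-s['eef_pos'][:2]; y=s['tcp_rot'][2]; print(d, d@[np.cos(y),np.sin(y)]/30, d@[np.sin(y),-np.cos(y)]/30)
"
```

```text
t71.08 tcp [ 542.  -392.8  195.7] rpy [3.141e+00 1.000e-03 1.615e+00] q [-0.63  0.47  1.58  0.    1.08 -0.67] F [ 0.9  1.  -0.3] op 0.750
[-22.04310481 486.79806235] 16.243219199201615 -0.01822757484771427
```

View pics/w32.png

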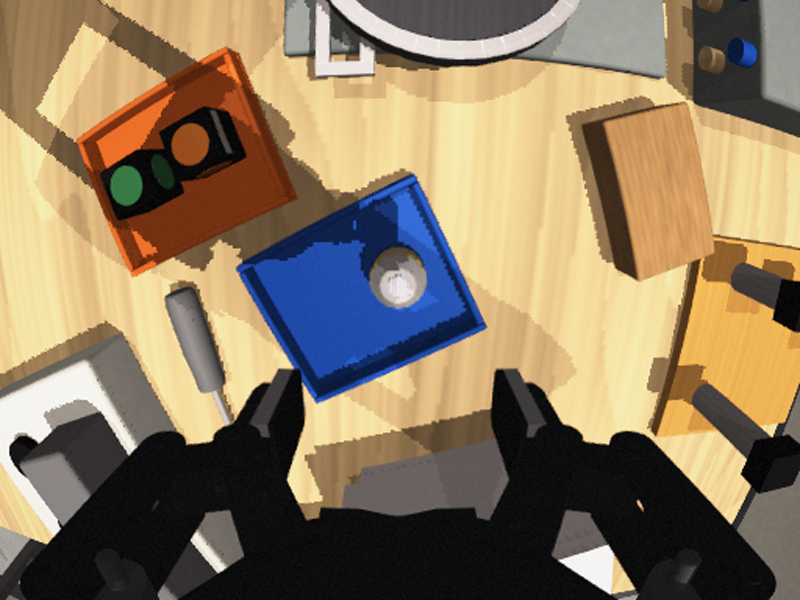

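Yellow-ring objective stands in the blue tray at (397,280). Last is the blue-ring one.

>>> carry_out:
  rows: "0.75 1 0 0 0; 0.75 1 0 0 0; 0.75 1 0 0 0; 0.75 1 0 0 0; 0.75 1 0 0 0; 0.75 1 0 0 0; 0.75 1 0 0 0; 0.75 1 0 0 0; 0.75 1 0 0 0; 0.75 1 0 0 0; 0.75 1 0 0 0; 0.75 1 0 0 0"

```text
clock: 72.62
eef_pos: [527.8, -32.1, 195.4]
tcp_rot: [3.14, 0.0, 1.608]
contact_force: [0.1, 0.7, 0.0]
opening: 0.753
```

>>> carry_out:
  rows: "0.75 1 0 0 0; 0.75 1 0 0 0; 0.75 1 0 0 0; 0.75 1 0 0 0; 0.75 0.24 0 0.8 0; 0.75 0 0 0 0"

```text
clock: 73.38
eef_pos: [521.7, 94.4, 170.0]
tcp_rot: [-3.139, 0.0, 1.61]
contact_force: [-0.6, -0.7, -0.5]
opening: 0.748
```

```bash
python3 -c "
from h import *
s=st(); cal,im=snap('wrist','w33')
print(proj(cal,[[*s['eef_pos'][:2],84]],True)*1.5625)
"
```

```text
t73.38 tcp [521.7  94.4 170. ] rpy [-3.139  0.     1.61 ] q [ 0.18  0.31  1.91 -0.    0.93  0.14] F [-0.6 -0.7 -0.5] op 0.748
[[398.89100608 320.72874724]]
```

View pics/w33.png

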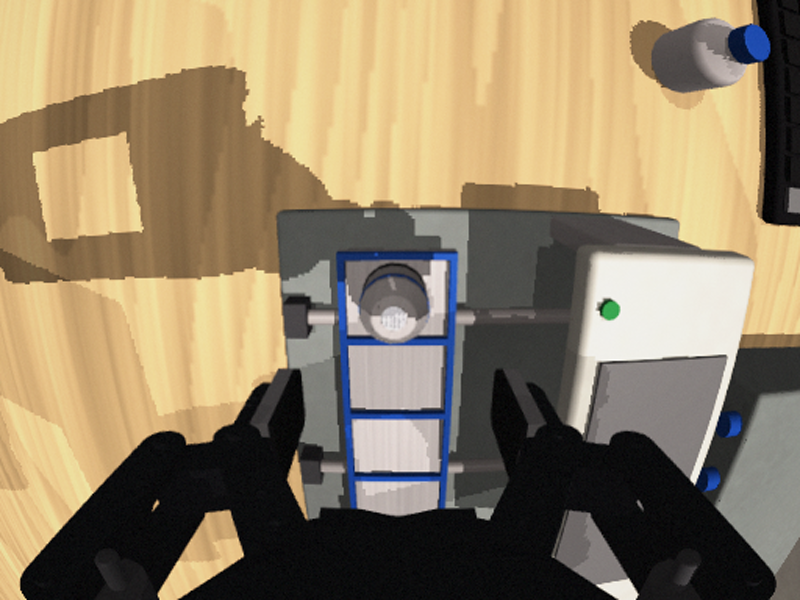

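Blue-ring objective at (394,320), about 2 mm off along the jaws. Picking.

>>> carry_out:
  rows: "0.75 0 -0.07 0.9 0; 0.75 0 0 0.9 0; 0.75 0 0 0.9 0; 0.75 0 0 0.5 0; 0.2 0 0 0 0; 0.2 0 0 0 0; 0.2 0 0 0 0; 0.2 0 0 0 0; 0.2 0 0 -0.5 0; 0.2 0 0 -1 0; 0.2 0 0 -1 0; 0.2 0 0 -1 0"

```text
clock: 74.92
eef_pos: [520.4, 94.1, 181.3]
tcp_rot: [3.141, -0.0, 1.61]
contact_force: [1.0, -0.9, -0.2]
opening: 0.389
```

>>> carry_out:
  rows: "0.2 -0.95 -0.09 -0.5 0; 0.2 -0.95 -0.09 0 0; 0.2 -0.95 -0.09 0 0; 0.2 -0.95 -0.09 0 0; 0.2 -0.95 -0.09 0 0; 0.2 -0.95 -0.09 0 0; 0.2 -0.95 -0.09 0 0; 0.2 -0.95 -0.09 0 0; 0.2 -0.95 -0.09 0 0; 0.2 -0.95 -0.09 0 0; 0.2 -0.95 -0.08 0 0; 0.2 -0.95 -0.08 0 0"

```text
clock: 76.42
eef_pos: [502.1, -249.8, 195.4]
tcp_rot: [3.141, 0.0, 1.61]
contact_force: [-0.0, 0.2, -0.5]
opening: 0.387
```

>>> carry_out:
  rows: "0.2 -0.95 -0.08 0 0; 0.2 -0.95 -0.08 0 0; 0.2 -0.95 -0.08 0 0; 0.2 -0.95 -0.08 0 0; 0.2 -0.95 -0.08 0 0; 0.2 -0.95 -0.08 0 0; 0.2 0 0 0 1; 0.2 0 0 0 1; 0.2 0 0 0 1; 0.2 0 0 0 1; 0.2 0 0 0 1; 0.2 0 0 0 1"

```text
clock: 77.92
eef_pos: [494.6, -420.2, 195.4]
tcp_rot: [3.141, -0.0, 0.768]
contact_force: [-0.8, 0.1, -1.0]
opening: 0.39
```

>>> carry_out:
  rows: "0.2 0 0 0 1; 0.2 0 0 0 0.95; 0.2 0 0 0 0"

```text
clock: 78.3
eef_pos: [494.6, -420.3, 195.3]
tcp_rot: [3.141, -0.0, 0.501]
contact_force: [-0.1, -1.3, -0.0]
opening: 0.392
```

```bash
python3 -c "
from h import *
s=st(); cal,im=snap('wrist','w34')
for col in ('blue','orange'):
    for c in blobs(colmask(im,col),1500)[:3]:
        q=rect(cal,c,26); print(col,np.round(q[0],1),np.round(q[1:],1),c.min(0),c.max(0))
"
```

```text
t78.30 tcp [ 494.6 -420.3  195.3] rpy [ 3.141 -0.     0.501] q [-0.71  0.45  1.63  0.    1.06  0.36] F [-0.1 -1.3 -0. ] op 0.392
blue [ 517.8 -408.1] [132.  112.8  28.7] [197  84] [312 213]
orange [ 389.5 -322.6] [139.2 119.6  23.8] [ 85 154] [184 273]
```

View pics/w34.png

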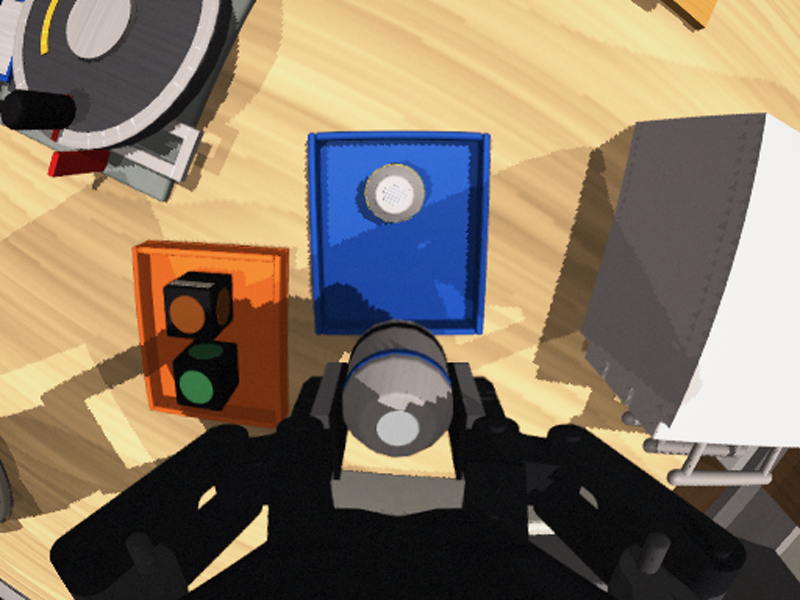

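Blue tray is unmoved and the yellow-ring objective stands at (395,193). Lowering the last part.

>>> carry_out:
  rows: "0.2 0 0.02 0.9 0; 0.2 0 0 0.9 0; 0.2 0 0 0.9 0; 0.2 0 0 0.9 0; 0.2 0 0 0.9 0; 0.2 0 0 0.6 0; 0.2 0 0 0.13 0; 0.58 0 0 0 0; 0.58 0 0 0 0; 0.58 0 0 0 0; 0.58 0 0 -0.5 0; 0.6 0 0 -1 0"

```text
clock: 79.85
eef_pos: [494.4, -420.5, 82.7]
tcp_rot: [-3.14, 0.001, 0.5]
contact_force: [0.2, 1.4, -0.3]
opening: 0.599
```

>>> carry_out:
  rows: "0.6 0 0 -1 0; 0.75 0 0 -1 0; 0.75 -0.5 0 -1 0; 0.75 -1 -0.5 -1 0; 0.75 -1 -0.5 -1 0; 0.75 -1 -0.5 -0.5 0; 0.75 -0.5 -0.5 0 0; 0.75 0 0 0 0"

```text
clock: 80.85
eef_pos: [359.9, -425.7, 248.9]
tcp_rot: [3.141, -0.0, 0.499]
contact_force: [0.6, 0.3, 0.1]
opening: 0.749
```

```bash
python3 -c "
from h import *
s=st(); snap('wrist','w35'); snap('top','t35')"
```

```text
t80.85 tcp [ 359.9 -425.7  248.9] rpy [ 3.141 -0.     0.499] q [-0.87  0.25  1.78 -0.    1.1   0.2 ] F [0.6 0.3 0.1] op 0.749
```

View pics/w35.png

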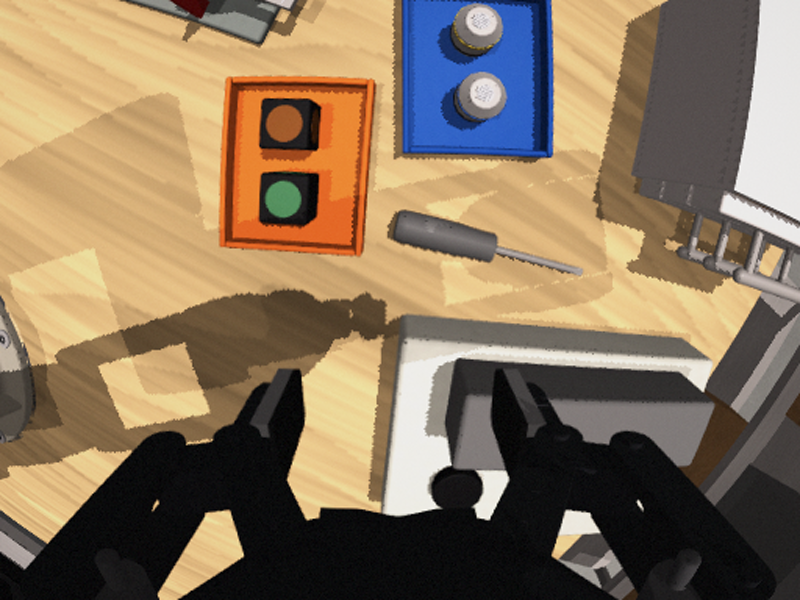

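View pics/t35.png

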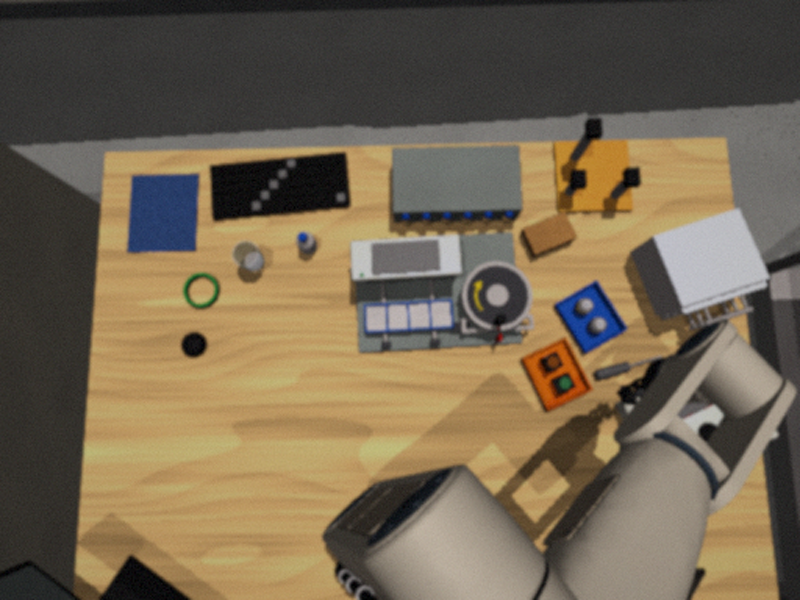

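All four parts stand in their trays: objectives at (478,28) and (485,97), cubes at (284,124) and (284,200). The bystanders are where they started, the handle is at the red mark and the robot touches nothing. Handing in.

```bash
python3 -c "
from rig import r
print(r.sign_off())"
```

```text
the job is handed in; nothing more can be done
None
```

The job is handed in at about 81 s of the 210 s allowed; the sign-off gave no verdict.

- **Loading and turning:** All four parts were present. I stood them in the four bays, gripped the crank handle and turned the flywheel one revolution clockwise. The handle came back to within about 1° of where it started, and the view at the red mark matched the one before the turn.
- **Putting away:** Both objectives are in the blue tray and both cubes in the orange tray. The orange tray had been knocked about 20 mm aside after the first cube went in. I saw this in the picture before lowering the second cube and measured the tray's position again.
- **Last checks:** The final wrist and top views show all parts upright in the right trays and the carriage at home. The bystanders look unmoved and the gripper is clear of everything.
- **Small disagreements:** Position readings scattered by 1–3 mm. During the turn the measured radius ran from 57 to 63 mm instead of 60, with side forces on the tool up to about 15 N, probably from a slightly off-centre grip or hub estimate. I saw no effect of this on the parts.

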